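# Stop and lock a coasting bench lap

## Task

The bench lap has been switched off but its platen is still coasting: reach in under the front edge of the clear splash hood and slow the platen gently by touch, so that it stops with the notch in its rim facing the lock bolt. Let go of it, and only when it stands still push the lock bolt fully home into the notch, so that the platen is locked for the next pad change. Never push the bolt in against a moving platen, press nothing hard, and leave the other things on the bench where they are.

Things in the scene. Friction and masses are not known exactly. Their poses are not given: they have to be found in the camera images.
- lap: Fixed bench lap (small polishing wheel): round grey housing 196 mm across, 62 mm high. Origin: centre of its underside, on the platen's axis; z up; its open front faces -x of this frame (roughly the robot), the lock is on its +y side. A clear hood covers the whole platen: top sheet 152 to 156 mm up, sides at y = +-97 mm from 100 mm up, half-round wall behind.
- hood_edge (a point): Middle of the lower edge of the hood's aluminium front strip, 84 mm in front of the axis, 148 mm above the bench (70 mm above the platen). Below it the front is open: reach in with the tool leaning 25 to 45 degrees, fingers pointing forward and down, at most about 25 mm past the strip. The platen's rim begins 4 mm behind the strip.
- platen (a joint): Angle (rad) of the platen: aluminium disc 160 mm across, 12 mm thick, top 78 mm above the bench, about 1.9 kg; grows counter-clockwise from above, runs on past 2 pi. The notch faces -y of the lap at 0, the bolt at pi, 3 pi, 5 pi... At first it coasts at 3 to 6 rad/s, alone losing 0.1 to 0.25 rad/s per second; 3 to 5 N on the rim stop it in about 0.2 s and can drag it round; once stopped it stays.
- notch (a point): Middle of the mouth of the platen's only notch, at the rim (80 mm from the axis), on its top face; turns with it. Notch tapered, 18 mm wide at the mouth, 11 mm at its bottom 20 mm further in. Touch the bare metal rim, 40 to 80 mm from the axis; a white pad (80 mm, 6 mm thick) with a dark nut, 11 mm above the platen, fills the middle.
- lock_slot (a point): Fixed point on the lock bolt's line where the mouth of the notch must stand: 80 mm from the axis on the lap's +y side, 78 mm above the bench. The bolt enters if the notch is within about 5 mm of it, and draws it true.
- bolt (a joint): Travel of the lock bolt (m): 0 drawn back (tip 3.5 mm clear of the rim), 0.022 fully home against its stop. It slides horizontally along -y of the lap (towards the axis) between two steel cheeks on a grey arm of the housing; friction 1.5 N, stays where left. Bar 14 mm wide, flat nose 8 mm wide widening to 14 mm.
- bolt_knob (a point): Top centre of the bolt's upright round steel knob, 16 mm across, 109 mm above the bench, reaching 23 mm down; 146 mm from the axis drawn back, 124 mm home. Beside its foot (lap x) steel cheeks 84 mm high end 134 mm from the axis; the grey arm under it has its top at 62 mm and ends at 155 mm. Open from above; the hood's side is at 97 mm.
- pin_spanner: Steel two-pin spanner, 160 x 48 x 10 mm, lying loose; origin under its middle. Bystander.
- oil_bottle: Small white bottle, 47 mm across, 134 mm high, standing loose; origin under its middle. Bystander.
- stone_sample: Dark stone tile 60 x 60 x 11 mm, lying loose; origin under its middle. Bystander.

How it is judged (in metres and radians):
On the way:
1. the platen stands still with its notch facing the bolt, the bolt still drawn back (horizontal distance between notch and lock_slot below 0.006 m and velocity of joint platen between -0.05 and 0.05 rad/s and value of joint bolt below 0.003 m), for 0.2 s.
At the end, for the whole second after the job is handed in: The bolt is home (at least 19 of its 22 mm) in the notch, the notch stands within 4 mm of the bolt's line, and the platen is at rest, locked. No bystander has moved by more than 20 mm (value of joint bolt above 0.019 m and horizontal distance between notch and lock_slot below 0.004 m and velocity of joint platen between -0.05 and 0.05 rad/s); the robot touches nothing.
It fails at once if the bolt is pushed in (more than 3 mm) while the platen is turning (value of joint bolt above 0.003 m and (velocity of joint platen above 0.6 rad/s or velocity of joint platen below -0.6 rad/s)).
It fails at once if the gripper presses on the lap with more than 40 N (contact force between the fingers and lap above 40 N).
It fails at once if a loose bystander is pushed more than 20 mm (distance of any of pin_spanner, oil_bottle, stone_sample from where it was at the start of the episode above 0.02 m).
It also fails if it takes over 51 s, if anything falls off the work surface, if the arm or the gripper's body presses on something with over 40 N, if the wrist force passes 120 N, or if a joint passes its speed limit or range.

## Robot

A 6-joint arm with a two-finger parallel gripper is mounted at the origin on the work surface; the furniture and walls round the work are solid. World frame = base frame: x ahead of the robot, y to its left, z up, the work surface at z = 0. Lengths are in m, angles in degrees, forces in N, time in s.
With the tool pointing down it reaches from about 0.35 to 0.875 m from the base axis. Payload 4.2 kg.
Tool frame: the origin (TCP) lies on the front face of the gripper's body, between the roots of the fingers; the fingertips stand 70 mm ahead of it and the grasp point (between the pads) lies 51 mm ahead of it; z points along the fingers, y is the line along which they close (so a half turn about z gives the same grasp; the last joint's range is limited). The gripper opens to 87 mm and grips with 3 to 60 N. Pads are 19 mm wide; open, the fingers measure 117 mm over their backs; the gripper's body (75 mm by 190 mm) begins 51 mm behind the grasp point.
Start: joints at [91.65, 22.042, 0.453, 0, -68.411, -14.817], TCP at [0.142, 0.609, 0.292] pointing down, gripper open.
Joint ranges: [-179.83, 179.83], [-69.29, 118.12], [-61.27, 80.66], [-181.25, 117.63], [-171.15, -9.14], [-177.46, 177.46]. Speed limits (degrees/s): [159.86, 159.86, 180, 180, 180, 180].

## Interface

Orientations are given as a 3x3 rotation matrix whose columns are the frame's x, y, z axes.
In Python, from station import r gives the robot as it stands.
- The arm moves only by the shell command python3 -m pendant 'ROWS' [OPENING]. ROWS is JSON, a list of rows, each a list of 2 entries, a list of its own where there are three numbers: the shift along the tool's x, y, z in mm, then the turn, a rotation vector about the tool's x, y, z in rad. A call has 1 to 10 rows; each row is the pose to reach, as a shift and turn from the pose commanded when the call began, along the tool's axes at that moment; what a row does not reach only later rows make up. A row lasts 1/10 s, in which the tool goes at most 50 mm and 8.59 degrees, less where a joint would pass 70% of its speed; a pose out of reach is approached as far as the arm can. A call with a gripper value outside its range is refused whole. OPENING is the opening, from 0 (shut) to 1 (fully open), set as the call begins (- or left out, the last holds). The fingers move at their own pace and stop on an object; the grip force is fixed at half the most. Time passes only in rows, so rows that repeat a pose let the fingers close. It gives the time, the measured TCP pose, the force, the opening and the grip force at its end, in the units of the state.
- r.sense(): the state, without advancing time (a new reading comes with each control period).
- r.capture(name): name is "scene" or "top"; returns a dict with "frame" (384x512x3 uint8, red, green, blue), "vertical_fov" (degrees; the focal length in pixels is half the picture's height over the tangent of half this angle, whatever the lens; pixels are square), "cx", "cy" (the principal point, pixels), "rvec" (rotation vector, rad) and "tvec" (3), from world to camera coordinates, as OpenCV has them. Camera axes: x right, y down, z forward; pixel columns grow to the right and rows downward; lengths in m; the calibration is good to about 2 mm. A picture is of the moment at which its call begins. There is no depth.
- r.finish_job(): hands the job in; it is judged then, once.
The state is a dict: "time_s": time; "joints": joint angles; "joint_velocities": joint speeds; "effort": joint torques, N m; "tcp_pos": TCP position; "ee_rot": TCP orientation; "wrist_force": force on the tool from outside, world axes, zero at the start; "moment": the same for the moment, N m; "gripper_width": opening from 0.0 (shut) to 1.0 (fully open); "gripper_force": force on a finger pad.
Only numpy, scipy, OpenCV 4.12 (cv2) and the standard library are available. Lean on these libraries where they do the work, as an engineer would, in place of code of your own. Each camera call takes 0.05 s, during which the arm holds its last target. There are 200 camera calls.

## Working session

There is one attempt and no reset: what is moved stays moved. The work goes in short steps, Python scripts to look and compute and a shell command to move; the robot and the scene stay as the last step left them, time stands still between calls to the robot, and variables do not carry over. Pictures are saved under pics/ and viewed, at most 10 in all, crops included, and the job is handed in when it is done.

```bash
mkdir -p pics; ls
cat > h.py <<'E'
import numpy as np, cv2
from station import r
def cap(n):
    c=r.capture(n); f=c["frame"].shape[0]/2/np.tan(np.radians(c["vertical_fov"])/2)
    K=np.array([[f,0,c["cx"]],[0,f,c["cy"]],[0,0,1]]); R=cv2.Rodrigues(np.array(c["rvec"],float))[0]
    return c["frame"],K,R,np.array(c["tvec"],float).ravel()
def unproj(uv,z,K,R,t):
    d=R.T@np.linalg.inv(K)@np.array([uv[0],uv[1],1.]); o=-R.T@t
    return o+d*(z-o[2])/d[2]
def proj(P,K,R,t):
    return cv2.projectPoints(np.atleast_2d(np.array(P,float)),R,t,K,None)[0].reshape(-1,2)
def save(n,f): cv2.imwrite("pics/"+n+".png",cv2.cvtColor(f,cv2.COLOR_RGB2BGR))
E
python3 - <<'E'
from h import *
for n in("scene","top"):
    f,K,R,t=cap(n); save(n+"0",f); print(n,K[0,0],-R.T@t,R[2])
s=r.sense(); print(s["time_s"],s["tcp_pos"],s["ee_rot"],s["wrist_force"])
E
```

```text
pics
scene 416.4670646528315 [-0.16642135 -0.49305064  0.61711638] [ 0.69514485  0.40837067 -0.59161392]
top 461.37983168433027 [ 0.23462819 -0.15395485  1.06303518] [ 0.19832761  0.02368977 -0.97984945]
0.1 [0.14225536 0.60820388 0.29128935] [[ 9.73685226e-01 -2.27896882e-01 -3.04123921e-04]
 [-2.27897043e-01 -9.73683362e-01 -1.91012544e-03]
 [ 1.39191231e-04  1.92916987e-03 -9.99998129e-01]] [-1.49811575e-01 -1.49053331e-04 -3.49965309e-01]
```

View pics/scene0.png

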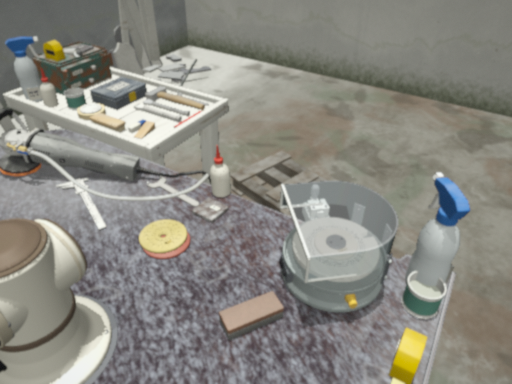

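View pics/top0.png

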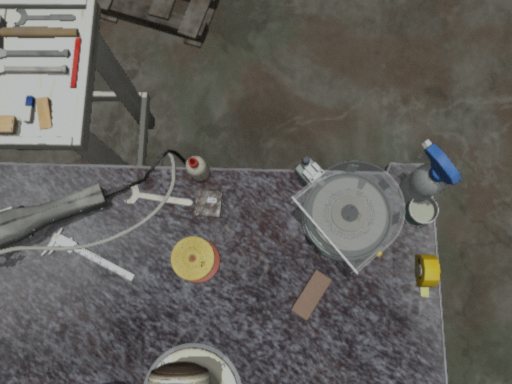

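The scene view shows the lap at about (340,245), with the lock knob at about (316,205). In the top view the nut is near (350,213), the knob near (313,170), and the hood's front strip runs from (297,205) to (357,268). Next I'll zoom in.

Run:
```python
from h import *
f,K,R,t=cap("top"); 
a=cv2.resize(f[145:285,280:420],None,fx=4,fy=4,interpolation=cv2.INTER_CUBIC)
g,K2,R2,t2=cap("scene")
b=cv2.resize(g[170:310,270:410],None,fx=4,fy=4,interpolation=cv2.INTER_CUBIC)
save("crop",np.hstack([a,b])[:, :]) if 0 else (save("ca",a),save("cb",b))
print(unproj((350,213),.089,K,R,t),unproj((313,170),.109,K,R,t),unproj((297,205),.148,K,R,t),unproj((357,268),.148,K,R,t), proj(unproj((350,213),.089,K,R,t),K2,R2,t2))
```

```text
[ 0.39369347 -0.33278499  0.089     ] [ 0.48159808 -0.2525045   0.109     ] [ 0.39840487 -0.21614229  0.148     ] [ 0.27563632 -0.33347195  0.148     ] [[336.78546618 239.61064725]]
```

View pics/ca.png

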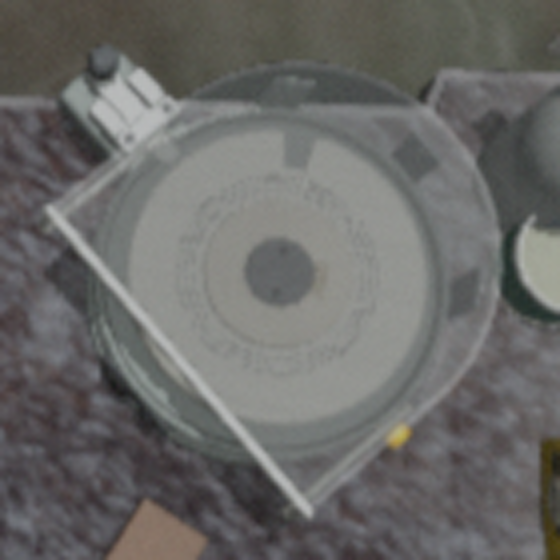

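View pics/cb.png

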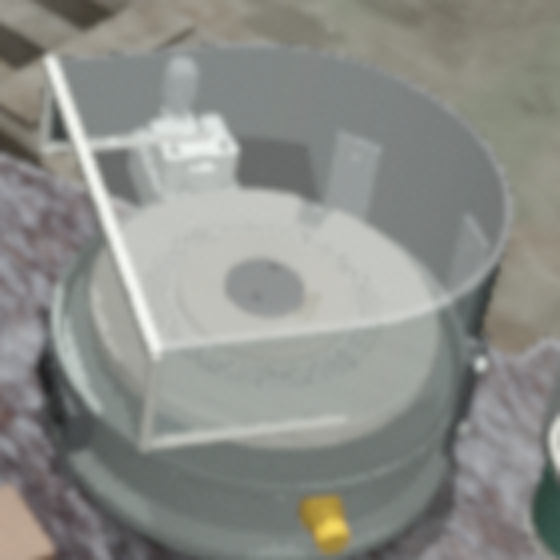

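Notch in the top view is at about (354,182), knob top at (306,160), nut at (350,213) and strip corners at (293,197) and (357,273). I'll fit the lap pose from both views and track the notch.

```bash
cat >> h.py <<'E'
def L2W(P,p): 
    c,s=np.cos(p[2]),np.sin(p[2]); P=np.atleast_2d(P)
    return np.c_[p[0]+c*P[:,0]-s*P[:,1],p[1]+s*P[:,0]+c*P[:,1],P[:,2]]
A=np.radians(np.arange(0,360,1)); RR=np.arange(.064,.079,.001)
def ring(cam,p):  # brightness at platen joint angle (notch angle): dir = -y at 0, ccw
    f,K,R,t=cam; g=f.astype(np.float32).mean(2)
    out=np.zeros((len(RR),len(A)),np.float32)
    for i,q in enumerate(RR):
        uv=proj(L2W(np.c_[q*np.sin(A),-q*np.cos(A),0*A+.078],p),K,R,t).astype(np.float32)
        out[i]=cv2.remap(g,uv[:,:1],uv[:,1:],cv2.INTER_LINEAR).ravel()
    return out.mean(0)
def notch(rows,bg):
    res=[]
    for x in rows:
        d=bg-x; k=np.ones(11)/11
        d=np.convolve(np.r_[d[-5:],d,d[:5]],k,"valid"); i=d.argmax()
        w=np.arange(i-10,i+11); v=np.clip(d[w%360],0,None); res.append((np.radians((w*v).sum()/v.sum()),d.max()))
    return np.array(res)
E
python3 - <<'E'
from h import *
from scipy.optimize import least_squares
t0=r.sense()["time_s"]
cams=[cap("top") for _ in range(24)]; T=t0+.05*np.arange(24); t1=r.sense()["time_s"]
sc=cap("scene")
M=np.array([[0,0,.089],[0,.146,.109],[-.084,.097,.154],[-.084,-.097,.154]])
ut=np.array([[349.8,212.8],[306.2,160.5],[293,197.5],[357.5,273]]);us=np.array([[336.2,241.8],[315.2,185.5],[282.5,184.5],[309.2,257.5]])
res=lambda p:np.r_[proj(L2W(M,p),*cams[0][1:])-ut,proj(L2W(M,p),*sc[1:])-us].ravel()
s=least_squares(res,[.39,-.33,-.78]);p=s.x;print(p,np.degrees(p[2]),res(p).reshape(-1,2).round(1).tolist())
np.save("p.npy",p)
rows=np.array([ring(c,p) for c in cams]); bg=np.percentile(rows,80,axis=0); np.save("bg.npy",bg)
n=notch(rows,bg); a=np.unwrap(n[:,0]); print(t0,t1); print(np.c_[T,a,n[:,1]].round(2).tolist()); print(np.polyfit(T-t0,a,2))
print("hood",L2W([[-.084,0,.148]],p),"knob",L2W([[0,.146,.109]],p))
E
```

```text
[ 0.39266298 -0.33299159 -0.86076408] -49.318149100661834 [[0.3, 0.7], [-0.1, -0.5], [-0.8, 0.5], [-0.3, 0.8], [0.5, -1.8], [0.6, -0.3], [0.1, 0.3], [0.2, 0.4]]
0.2 1.4
[[0.2, 2.68, 24.44], [0.25, 2.88, 25.04], [0.3, 3.09, 25.19], [0.35, 3.29, 25.54], [0.4, 3.5, 25.46], [0.45, 3.71, 25.62], [0.5, 3.91, 25.86], [0.55, 4.12, 25.79], [0.6, 4.33, 15.93], [0.65, 4.56, 17.24], [0.7, 4.75, 18.98], [0.75, 4.96, 13.23], [0.8, 5.2, 21.48], [0.85, 5.4, 26.41], [0.9, 5.61, 25.62], [0.95, 5.83, 25.45], [1.0, 6.04, 24.7], [1.05, 6.26, 24.71], [1.1, 6.47, 24.19], [1.15, 6.68, 23.27], [1.2, 6.89, 23.4], [1.25, 7.1, 23.18], [1.3, 7.3, 22.56], [1.35, 7.51, 23.0]]
[0.0452606  4.17367317 2.66535934]
hood [[ 0.33790689 -0.26929096  0.148     ]] knob [[ 0.50338075 -0.23782029  0.109     ]]
```

```bash
cat >> h.py <<'E'
def goal(pos,Rg=None):
    s=r.sense(); R0=np.array(s["ee_rot"]); p0=np.array(s["tcp_pos"])
    rv=cv2.Rodrigues(R0.T@Rg)[0].ravel() if Rg is not None else np.zeros(3)
    return (R0.T@(np.array(pos)-p0)*1000).round(1).tolist(), rv.round(3).tolist()
def lean(p,L):
    f=np.array([np.cos(p[2]),np.sin(p[2]),0]);k=np.array([0,0,1.]);L=np.radians(L)
    z=np.sin(L)*f-np.cos(L)*k;x=np.cos(L)*f+np.sin(L)*k
    return np.c_[x,np.cross(z,x),z]
E
python3 - <<'E'
from h import *
p=np.load("p.npy")
print(goal([.42,.25,.34],lean(p,10)))
# hover goal
C=lambda L,d,h:L2W([[-.075-.0095*0+.0095*np.cos(np.radians(L))-.070*np.sin(np.radians(L))-d,0,.078+.0095*np.sin(np.radians(L))+.070*np.cos(np.radians(L))+h]],p)[0]
print(C(44,0,0),C(44,.12,.06))
E
```

```text
([352.0, 285.9, -47.7], [-0.055, 0.169, 0.629])
[ 0.31653093 -0.24442318  0.13495304] [ 0.23830794 -0.15342227  0.19495304]
```

```bash
python3 -m pendant '[[[352,286,-48],[-0.055,0.169,0.629]],[[352,286,-48],[-0.055,0.169,0.629]],[[352,286,-48],[-0.055,0.169,0.629]],[[352,286,-48],[-0.055,0.169,0.629]],[[352,286,-48],[-0.055,0.169,0.629]],[[352,286,-48],[-0.055,0.169,0.629]],[[352,286,-48],[-0.055,0.169,0.629]],[[352,286,-48],[-0.055,0.169,0.629]],[[352,286,-48],[-0.055,0.169,0.629]],[[352,286,-48],[-0.055,0.169,0.629]]]' 0
python3 - <<'E'
from h import *
p=np.load("p.npy")
print(r.sense()["joints"]);print(goal([.38,-.08,.32],lean(p,25)))
E
```

```text
time_s: 2.45
tcp_pos: [0.4217, 0.2463, 0.3412]
ee_rot: [[0.638, -0.762, 0.114], [-0.75, -0.648, -0.132], [0.174, -0.001, -0.985]]
wrist_force: [0.1, -0.9, -0.6]
gripper_width: 0.176
gripper_force: 0.0
[ 54.10808831   6.11309701 -18.32297326  10.5108558  -68.2284453
 -17.87753961]
([214.6, 243.2, 59.1], [0.0, 0.261, -0.006])
```

```bash
python3 -m pendant '[[[215,243,59],[0,0.261,0]],[[215,243,59],[0,0.261,0]],[[215,243,59],[0,0.261,0]],[[215,243,59],[0,0.261,0]],[[215,243,59],[0,0.261,0]],[[215,243,59],[0,0.261,0]],[[215,243,59],[0,0.261,0]]]'
python3 - <<'E'
from h import *
p=np.load("p.npy")
print(r.sense()["joints"]);print(goal(L2W([[-.116-.055,0,.175]],p)[0],lean(p,42)))
E
```

```text
time_s: 3.15
tcp_pos: [0.3788, -0.0791, 0.3193]
ee_rot: [[0.59, -0.759, 0.275], [-0.688, -0.651, -0.32], [0.422, -0.001, -0.907]]
wrist_force: [0.2, 0.6, -0.9]
gripper_width: 0.007
gripper_force: 0.0
[ 25.15438845 -10.9668012  -47.06177838  31.40816538 -51.27385354
  -3.92649948]
([-33.0, 155.0, 143.7], [-0.0, 0.297, -0.001])
```

```bash
python3 -m pendant '[[[-33,155,144],[0,0.297,0]],[[-33,155,144],[0,0.297,0]],[[-33,155,144],[0,0.297,0]],[[-33,155,144],[0,0.297,0]],[[-33,155,144],[0,0.297,0]],[[-33,155,144],[0,0.297,0]]]'
python3 - <<'E'
from h import *
p=np.load("p.npy")
s=r.sense();print(s["joints"],s["ee_rot"]);print(goal(L2W([[-.116-.055,0,.175]],p)[0],lean(p,42)))
for n in ["scene"]: save("s1",cap(n)[0])
E
```

```text
time_s: 3.75
tcp_pos: [0.3627, -0.1894, 0.3093]
ee_rot: [[0.502, -0.765, 0.404], [-0.585, -0.644, -0.492], [0.637, 0.01, -0.771]]
wrist_force: [-0.4, 0.3, 0.6]
gripper_width: 0.004
gripper_force: 0.0
[ -3.46488768 -12.06980758 -61.20496528  69.27598501 -29.94586912
 -15.19087286] [[ 0.50180901 -0.76465878  0.40433238]
 [-0.58526151 -0.64435211 -0.49221878]
 [ 0.63691183  0.01035964 -0.77086705]]
([-118.3, 69.9, 77.4], [0.014, 0.043, -0.001])
```

View pics/s1.png

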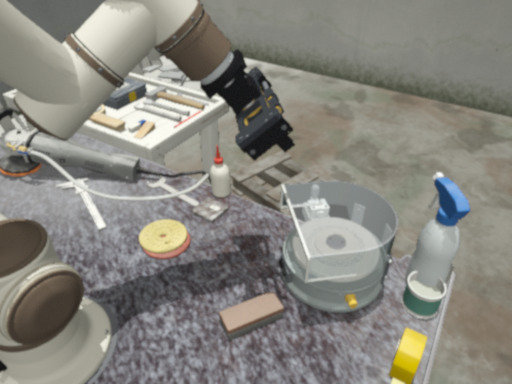

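The view shows the gripper up and behind the lap, at about (265,120), with joint 3 at its limit. I'll fit the arm's kinematics from the readings so I can check reach before choosing the lean.

```bash
cat > kin.py <<'E'
import numpy as np
from scipy.spatial.transform import Rotation as Ro
from scipy.optimize import least_squares
def fk(q,k):
    a=np.radians(q); d1,a1,L2,a3,d4,d6=k
    T=Ro.from_euler("z",a[0]); P=np.array([0,0,d1])+T.apply([a1,0,0])
    T=T*Ro.from_euler("y",a[1]); P=P+T.apply([0,0,L2])
    T=T*Ro.from_euler("y",-a[2]); P=P+T.apply([d4,0,a3])
    T=T*Ro.from_euler("x",S[0]*a[3])*Ro.from_euler("y",-a[4]); P=P+T.apply([d6,0,0])
    T=T*Ro.from_euler("x",S[1]*a[5]); return P,T
S=[1,1]
E
python3 - <<'E'
import kin; from kin import *
from station import r
s=r.sense()
J=[[91.65,22.042,.453,0,-68.411,-14.817],[54.10808831,6.11309701,-18.32297326,10.5108558,-68.2284453,-17.87753961],[25.15438845,-10.9668012,-47.06177838,31.40816538,-51.27385354,-3.92649948],s["joints"]]
X=[[.14226,.6082,.2913],[.4217,.2463,.3412],[.3788,-.0791,.3193],s["tcp_pos"]]
Z=[[0,-.002,-1],[.114,-.132,-.985],[.275,-.32,-.907],np.array(s["ee_rot"])[:,2]]
print(s["joints"])
for s4 in(1,-1):
  for s5 in (1,-1):
    def e(k):
        kin.S=[s4,1]; out=[]
        for q,x,z in zip(J,X,Z):
            q=list(q); q[4]*=-s5; P,T=fk(q,k); out+=[P-x,.3*(T.apply([1,0,0])-z)]
        return np.concatenate(out)
    f=least_squares(e,[.3,0,.4,0,.4,.2]); print(s4,s5,f.cost,f.x.round(4))
E
```

```text
[ -3.58698284 -12.04823608 -61.20825155  69.25419172 -29.94313269
 -15.16345473]
1 1 0.41564534219725907 [-0.8873  1.3008  0.7707 -0.4013 -1.2453  0.4778]
1 -1 0.09660854697601315 [-1.8716  0.7057  0.8221  0.6766 -0.7107 -0.4943]
-1 1 0.488918248794761 [-0.3998 -0.5204  0.5536  0.9782  0.9489 -0.482 ]
-1 -1 0.022069223547352867 [ 0.587   0.0814  0.5025 -0.1074  0.4068  0.4962]
```

```bash
cat > kin.py <<'E'
import numpy as np
from scipy.spatial.transform import Rotation as Ro
from scipy.optimize import least_squares
def fk(q,k):
    a=np.radians(q); d1,a1,L2,a3,d4,d6,w,b=k
    T=Ro.from_euler("z",a[0]); P=np.array([0,0,d1])+T.apply([a1,b,0])
    T=T*Ro.from_euler("y",a[1]); P=P+T.apply([0,0,L2])
    T=T*Ro.from_euler("y",-a[2]); P=P+T.apply([d4,0,a3])
    T=T*Ro.from_euler("x",S[0]*a[3]); P=P+T.apply([0,w,0])
    T=T*Ro.from_euler("y",S[1]*a[4]); P=P+T.apply([d6,0,0])
    return P,T*Ro.from_euler("x",S[2]*a[5])
S=[-1,-1,1]
E
python3 - <<'E'
import kin; from kin import *
from station import r
s=r.sense()
J=[[91.65,22.042,.453,0,-68.411,-14.817],[54.10808831,6.11309701,-18.32297326,10.5108558,-68.2284453,-17.87753961],[25.15438845,-10.9668012,-47.06177838,31.40816538,-51.27385354,-3.92649948],s["joints"]]
X=[[.14226,.6082,.2913],[.4217,.2463,.3412],[.3788,-.0791,.3193],s["tcp_pos"]]
Z=[[0,-.002,-1],[.114,-.132,-.985],[.275,-.32,-.907],np.array(s["ee_rot"])[:,2]]
for s4 in(1,-1):
    def e(k):
        kin.S=[s4,-1,1]; out=[]
        for q,x,z in zip(J,X,Z):
            P,T=fk(q,k); out+=[P-x,.3*(T.apply([1,0,0])-z)]
        return np.r_[np.concatenate(out),.002*(k-[.25,0,.41,0,.43,.25,-.15,0])]
    f=least_squares(e,[.25,0,.41,0,.43,.25,-.15,0]); print(s4,f.cost,f.x.round(4)); print(e(f.x)[:24].reshape(-1,6).round(3))
    for q in J: print(fk(q,f.x)[1].as_matrix().round(2).tolist())
print(np.array(s["ee_rot"]).round(2).tolist())
E
```

```text
1 0.07436324836020079 [-1.3959  0.7624  0.7538  0.5522 -0.6898 -0.2206 -0.1502 -0.0118]
[[ 0.002  0.003 -0.001 -0.     0.001  0.   ]
 [-0.004 -0.005 -0.007 -0.082  0.06   0.   ]
 [ 0.005  0.005  0.014 -0.104  0.221  0.   ]
 [-0.004 -0.001 -0.007  0.018  0.28  -0.   ]]
[[-0.0, -0.96, -0.28], [-0.0, -0.28, 0.96], [-1.0, 0.0, -0.0]]
[[-0.16, -0.91, 0.38], [0.07, 0.37, 0.93], [-0.98, 0.17, 0.0]]
[[-0.07, -0.15, 0.99], [0.42, 0.89, 0.17], [-0.91, 0.42, 0.0]]
[[0.46, 0.57, 0.68], [0.44, 0.52, -0.73], [-0.77, 0.64, -0.01]]
-1 5.145283901866838e-07 [ 1.610e-01  9.000e-04  5.645e-01 -8.000e-04  4.210e-01  2.368e-01
 -1.600e-01  2.000e-04]
[[ 0.     0.     0.    -0.     0.001  0.   ]
 [-0.    -0.    -0.    -0.     0.     0.   ]
 [-0.    -0.    -0.     0.     0.     0.   ]
 [ 0.     0.     0.    -0.    -0.     0.   ]]
[[-0.0, -0.96, -0.28], [-0.0, -0.28, 0.96], [-1.0, 0.0, -0.0]]
[[0.11, -0.96, 0.25], [-0.13, 0.23, 0.96], [-0.98, -0.14, -0.1]]
[[0.28, -0.69, 0.67], [-0.32, 0.59, 0.74], [-0.91, -0.42, -0.06]]
[[0.4, -0.82, 0.41], [-0.49, 0.18, 0.85], [-0.77, -0.54, -0.33]]
[[0.5, -0.77, 0.4], [-0.59, -0.64, -0.49], [0.64, 0.01, -0.77]]
```

```bash
cat > ik.py <<'E'
import kin; from kin import *
from h import *
kin.S=[-1,-1,-1]; kk=[.161,0,.5645,0,.421,.2368,-.16,0]
s=r.sense(); C=fk(s["joints"],kk)[1].inv()*Ro.from_matrix(np.array(s["ee_rot"]))
lo=np.array([-179,-69,-61,-181,-171,-177]);hi=np.array([179,118,80.5,117.5,-9.2,177])
def ik(P,Rg,n=12):
    best=None; rng=np.random.default_rng(0)
    for i in range(n):
        q0=np.clip(s["joints"],lo+.1,hi-.1) if i==0 else rng.uniform(lo,hi)
        def e(q):
            X,T=fk(q,kk); return np.r_[X-P,.2*((T*C).inv()*Ro.from_matrix(Rg)).as_rotvec()]
        f=least_squares(e,q0,bounds=(lo,hi),x_scale=50)
        if best is None or f.cost<best.cost: best=f
        if best.cost<1e-9: break
    return best.x,np.sqrt(2*best.cost)
E
python3 - <<'E'
from ik import *
p=np.load("p.npy")
print((fk([91.65,22.042,.453,0,-68.411,-14.817],kk)[1]*C).as_matrix().round(2).tolist())
def tp(L,daz,d=0,h=0):
    pp=p.copy(); pp[2]+=np.radians(daz); Rg=lean(pp,L)
    c=L2W([[-.075-d,0,.078+h]],p)[0]   # contact
    return c+.0095*Rg[:,0]-.070*Rg[:,2],Rg
for L in(26,32,38,44):
  for daz in(-25,0,25):
    for h,d in((0.003,0),(.01,.05)):
      for fl in (0,1):
        P,Rg=tp(L,daz,d,h)
        if fl: Rg=Rg@np.diag([-1,-1,1.])
        q,c=ik(P,Rg); print(L,daz,h,fl,round(c,4),q.round(0))
E
```

```text
[[0.97, -0.23, 0.0], [-0.23, -0.97, 0.0], [0.0, -0.0, -1.0]]
26 -25 0.003 0 0.0194 [-15.   9. -61.  62. -23. -28.]
26 -25 0.003 1 0.0194 [-15.   9. -61.  62. -23. 152.]
26 -25 0.01 0 0.0302 [ -4.   4. -61.  44. -29. -20.]
26 -25 0.01 1 0.0302 [ -4.   4. -61.  44. -29. 160.]
26 0 0.003 0 0.03 [-20.   6. -61.  51. -11.  12.]
26 0 0.003 1 0.03 [ -20.    6.  -61.   51.  -11. -168.]
26 0 0.01 0 0.0374 [ -61.    5.  -61. -177.   -9.  -83.]
26 0 0.01 1 0.0374 [ -61.    5.  -61. -177.   -9.   97.]
26 25 0.003 0 0.0132 [-18.   7. -50.  -4.  -9.  88.]
26 25 0.003 1 0.0132 [-18.   7. -50.  -4.  -9. -92.]
26 25 0.01 0 0.0179 [-13.   0. -57.   5.  -9.  75.]
26 25 0.01 1 0.0179 [ -13.    0.  -57.    5.   -9. -105.]
32 -25 0.003 0 0.0284 [ -60.    8.  -58. -181.   -9. -101.]
32 -25 0.003 1 0.0284 [ -60.    8.  -58. -181.   -9.   79.]
32 -25 0.01 0 0.0313 [ -62.    3.  -61. -175.   -9. -106.]
32 -25 0.01 1 0.0313 [ -62.    3.  -61. -175.   -9.   74.]
32 0 0.003 0 0.0223 [ -60.    8.  -57. -177.   -9.  -84.]
32 0 0.003 1 0.0223 [ -60.    8.  -57. -177.   -9.   96.]
32 0 0.01 0 0.0258 [ -62.    3.  -6
[... 932 characters left out ...]
39 [-33.   1. -44. -63.  -9. -21.]
44 -25 0.003 0 0.0397 [ -60.    8.  -61. -180.  -18. -101.]
44 -25 0.003 1 0.0397 [ -60.    8.  -61. -180.  -18.   79.]
44 -25 0.01 0 0.0425 [ -63.   -0.  -61. -165.  -10. -113.]
44 -25 0.01 1 0.0425 [ -63.   -0.  -61. -165.  -10.   67.]
44 0 0.003 0 0.0 [ -63.    8.  -53. -146.  -17. -113.]
44 0 0.003 1 0.0 [ -63.    8.  -53. -146.  -17.   67.]
44 0 0.01 0 0.0 [ -62.    1.  -55. -137.  -13. -123.]
44 0 0.01 1 0.0 [ -62.    1.  -55. -137.  -13.   57.]
44 25 0.003 0 0.0 [ -46.    7.  -39.  -82.  -15. -172.]
44 25 0.003 1 0.0 [-46.   7. -39. -82. -15.   8.]
44 25 0.01 0 0.0 [ -43.    1.  -44.  -80.  -13. -176.]
44 25 0.01 1 0.0 [-43.   1. -44. -80. -13.   4.]
```

```bash
cat >> ik.py <<'E'
p=np.load("p.npy")
def tp(L,daz,d=0,h=0,y=0):
    pp=p.copy(); pp[2]+=np.radians(daz); Rg=lean(pp,L)
    c=L2W([[-.075-d,y,.078+h]],p)[0]
    return c+.0095*Rg[:,0]-.070*Rg[:,2],Rg
E
python3 - <<'E'
from ik import *
F=np.diag([-1,-1,1.])
for L,daz,d,h,y in((45,0,0,0,0),(45,0,0,0,.03),(45,0,0,0,-.03),(45,0,.03,.01,0),(45,0,.06,.015,0),(45,0,.09,.08,0),(45,5,0,0,0),(45,5,.06,.03,0)):
    P,Rg=tp(L,daz,d,h,y); q,c=ik(P,Rg@F); print(L,daz,d,h,y,round(c,4),q.round(1))
P,Rg=tp(45,0,.06,.03,0); qA,c=ik(P,Rg@F); q0=np.array(s["joints"])
rel=lambda x:[np.cos(p[2])*(x[0]-p[0])+np.sin(p[2])*(x[1]-p[1]),-np.sin(p[2])*(x[0]-p[0])+np.cos(p[2])*(x[1]-p[1]),x[2]]
for t in np.linspace(0,1,13):
    q=q0+t*(qA-q0); q[4]-=35*np.sin(np.pi*t); q[1]-=12*np.sin(np.pi*t);
    X,T=fk(q,kk); z=T.apply([1,0,0]); print(q.round(0),"tcp",X.round(2),"tipLap",np.round(rel(X+.07*z),2),"flangeLap",np.round(rel(X-.237*z),2))
E
```

```text
45 0 0 0 0 0.0 [ -64.9    9.3  -56.  -149.5  -22.    72.6]
45 0 0 0 0.03 0.0 [ -60.6   10.8  -60.  -161.9  -26.4   81.7]
45 0 0 0 -0.03 0.0 [ -66.6    7.9  -51.2 -135.8  -17.5   59.6]
45 0 0.03 0.01 0 0.0 [ -64.     3.9  -55.8 -142.5  -17.1   64.3]
45 0 0.06 0.015 0 0.0 [ -61.9   -0.9  -55.8 -135.7  -12.8   55.4]
45 0 0.09 0.08 0 0.0343 [ -61.6  -13.4  -59.4 -145.    -9.2   63.3]
45 5 0 0 0 0.0 [ -61.3    8.   -49.3 -132.2  -16.2   55.6]
45 5 0.06 0.03 0 0.0095 [ -55.9   -3.1  -51.1 -121.3   -9.2   39.5]
[ -4. -12. -61.  69. -30. -15.] tcp [ 0.36 -0.19  0.31] tipLap [-0.08  0.07  0.26] flangeLap [-0.28  0.07  0.49]
[ -8. -14. -61.  52. -37. -10.] tcp [ 0.28 -0.25  0.3 ] tipLap [-0.1  -0.05  0.24] flangeLap [-0.26  0.    0.49]
[-13. -17. -60.  35. -44.  -4.] tcp [ 0.18 -0.27  0.27] tipLap [-0.16 -0.14  0.2 ] flangeLap [-0.26 -0.06  0.48]
[-18. -18. -59.  19. -50.   1.] tcp [ 0.11 -0.25  0.23] tipLap [-0.24 -0.18  0.16] flangeLap [-0.28 -0.12  0.46]
[-22. -20. -59.   2. -53.   7.] tcp [ 0.06 -0.2   0.19] tipLap [-0.32 -0.17  0.12] flangeLap [-0.31 -0.16  0.43]
[-27. -20. -58. -15. -55.
[... 196 characters left out ...]
.37]
[-36. -19. -57. -49. -52.  23.] tcp [ 0.11 -0.04  0.15] tipLap [-0.4   0.02  0.1 ] flangeLap [-0.41 -0.17  0.34]
[-41. -17. -56. -66. -46.  29.] tcp [ 0.17 -0.03  0.16] tipLap [-0.36  0.08  0.12] flangeLap [-0.43 -0.13  0.32]
[-45. -14. -56. -83. -39.  34.] tcp [ 0.23 -0.05  0.17] tipLap [-0.29  0.11  0.13] flangeLap [-0.44 -0.1   0.31]
[ -50.  -11.  -55. -100.  -30.   40.] tcp [ 0.27 -0.09  0.18] tipLap [-0.21  0.09  0.14] flangeLap [-0.42 -0.05  0.31]
[ -55.   -7.  -55. -117.  -20.   46.] tcp [ 0.28 -0.15  0.18] tipLap [-0.16  0.05  0.13] flangeLap [-0.39 -0.02  0.31]
[ -59.   -3.  -54. -134.   -9.   51.] tcp [ 0.28 -0.2   0.16] tipLap [-0.13  0.    0.11] flangeLap [-0.35  0.    0.33]
```

```bash
cat >> ik.py <<'E'
rel=lambda x:np.array([np.cos(p[2])*(x[0]-p[0])+np.sin(p[2])*(x[1]-p[1]),-np.sin(p[2])*(x[0]-p[0])+np.cos(p[2])*(x[1]-p[1]),x[2]])
def steps(f,T0=0,lim=(.046,8.,11.)):
    ts=[T0]; t=T0
    qa=f(T0); Xa,Ra=fk(qa,kk)
    for u in np.linspace(T0,1,2001)[1:]:
        q=f(u); X,R=fk(q,kk)
        if np.linalg.norm(X-Xa)>lim[0] or np.degrees((Ra.inv()*R).magnitude())>lim[1] or np.abs(q-qa).max()>lim[2] or u==1:
            ts.append(u); qa,Xa,Ra=q,X,R
    return ts
def show(f,ts):
    P0=np.array(s["tcp_pos"]);R0=Ro.from_matrix(np.array(s["ee_rot"]))
    for u in ts[1:]:
        q=f(u); X,R=fk(q,kk); z=R.apply([1,0,0])
        print([(R0.inv().apply(X-P0)*1000).round().astype(int).tolist(),(R0.inv()*R*C).as_rotvec().round(3).tolist()],q.round(0).astype(int),rel(X+.07*z).round(2),rel(X-.237*z).round(2))
E
cat > plan1.py <<'E'
from ik import *
P,Rg=tp(45,0,.06,.02,0); qA,c=ik(P,Rg@np.diag([-1,-1,1.])); q0=np.array([-3.587,-12.05,-61.2,69.25,-29.94,-15.16])
def f(t):
    q=q0+t*(qA-q0); b=np.sin(np.pi*t); q[4]-=25*b; q[2]+=42*b; return q
E
python3 - <<'E'
from plan1 import *
print(c,qA.round(1)); ts=steps(f); print(len(ts)); show(f,ts); print(np.round(ts,4).tolist())
E
```

```text
0.00017737608955675237 [ -59.    -2.2  -53.7 -132.    -9.2   49.3]
27
[[40, 18, -4], [-0.026, -0.0, 0.138]] [ -6 -12 -56  62 -32 -13] [-0.06  0.05  0.28] [-0.25  0.06  0.52]
[[74, 38, -8], [-0.043, -0.011, 0.277]] [ -8 -11 -51  54 -34 -10] [-0.03  0.03  0.31] [-0.22  0.05  0.55]
[[101, 57, -12], [-0.051, -0.032, 0.416]] [-10 -11 -45  46 -36  -8] [-0.02  0.01  0.33] [-0.2   0.03  0.57]
[[121, 74, -17], [-0.045, -0.065, 0.552]] [-12 -10 -40  38 -39  -5] [-0.01 -0.01  0.34] [-0.18  0.01  0.59]
[[134, 87, -21], [-0.025, -0.109, 0.685]] [-15 -10 -35  29 -41  -2] [-0.   -0.02  0.35] [-0.17 -0.02  0.61]
[[142, 95, -24], [0.011, -0.162, 0.81]] [-17 -10 -30  20 -42   1] [ 0.   -0.02  0.36] [-0.16 -0.04  0.62]
[[146, 97, -26], [0.062, -0.22, 0.927]] [-20  -9 -26  11 -44   3] [ 0.   -0.02  0.36] [-0.15 -0.06  0.63]
[[147, 93, -27], [0.127, -0.283, 1.036]] [-22  -9 -22   2 -45   6] [ 0.   -0.01  0.37] [-0.15 -0.07  0.63]
[[146, 84, -27], [0.203, -0.346, 1.138]] [-25  -8 -19  -8 -45   9] [-0.    0.01  0.37] [-0.14 -0.09  0.62]
[[143, 71, -25], [0.288, -0.407, 1.236]] [-27  -8 -17 -17 -45  12] [-0
[... 1254 characters left out ...]
4  -18   43] [-0.05  0.03  0.19] [-0.3  -0.03  0.34]
[[-68, 58, 86], [0.415, -0.189, 2.897]] [ -56   -3  -46 -120  -15   45] [-0.07  0.02  0.16] [-0.32 -0.02  0.33]
[[-100, 64, 89], [0.3, -0.113, 3.015]] [ -57   -2  -50 -126  -12   47] [-0.1   0.01  0.13] [-0.33 -0.01  0.33]
[[-132, 68, 89], [0.171, -0.036, 3.122]] [ -59   -2  -53 -131  -10   49] [-0.12  0.    0.11] [-0.34 -0.    0.32]
[[-137, 69, 89], [0.151, -0.025, 3.136]] [ -59   -2  -54 -132   -9   49] [-0.13  0.    0.1 ] [-0.35  0.    0.32]
[0.0, 0.0375, 0.076, 0.116, 0.1575, 0.2005, 0.2445, 0.2895, 0.3355, 0.382, 0.429, 0.476, 0.5235, 0.5705, 0.6165, 0.6605, 0.7025, 0.742, 0.779, 0.814, 0.8475, 0.879, 0.9095, 0.939, 0.968, 0.996, 1.0]
```

Run:
```python
from ik import *
F=np.diag([-1,-1,1.])
for L in(45,55,65):
  for daz in(0,15,30):
    for y in(0,.06):
      for d,h in ((.04,.03),(.06,.06),(.06,.10),(.08,.14)):
        P,Rg=tp(L,daz,d,h,y); s["joints"]=[-55,-3,-45,-115,-20,45]; q,c=ik(P,Rg@F,6); 
        if c<.002: print(L,daz,y,d,h,round(c,4),q.round(0))
```

```text
45 30 0 0.04 0.03 0.0 [-42.  -1. -42. -71. -17.  -3.]
55 0 0 0.06 0.06 0.0 [ -67.   -8.  -59. -136.  -21.   58.]
55 0 0.06 0.06 0.1 0.0009 [ -55.  -13.  -61. -160.  -13.   74.]
55 15 0 0.04 0.03 0.0 [ -71.    4.  -54. -117.  -34.   55.]
55 15 0 0.06 0.06 0.0 [ -58.   -8.  -50. -104.  -20.   29.]
55 15 0.06 0.04 0.03 0.0 [ -64.    6.  -60. -136.  -36.   70.]
55 15 0.06 0.06 0.06 0.0 [ -54.   -6.  -53. -123.  -19.   47.]
55 30 0 0.04 0.03 0.0 [-69.   6. -47. -97. -39.  43.]
55 30 0 0.06 0.06 0.0 [-62.  -4. -46. -88. -34.  26.]
55 30 0 0.06 0.1 0.0 [-49. -12. -44. -74. -25.   0.]
55 30 0.06 0.04 0.03 0.0 [ -60.    6.  -49. -108.  -34.   48.]
55 30 0.06 0.06 0.06 0.0 [-50.  -4. -47. -97. -25.  27.]
65 15 0 0.06 0.1 0.0 [ -72.  -11.  -54. -109.  -36.   40.]
65 15 0 0.08 0.14 0.0008 [-44. -23. -49. -91.  -9.   5.]
65 15 0.06 0.06 0.1 0.0 [ -63.   -9.  -58. -126.  -33.   54.]
65 15 0.06 0.08 0.14 0.0004 [ -44.  -21.  -50. -112.   -9.   27.]
65 30 0 0.04 0.03 0.0 [ -85.   19.  -54. -106.  -59.   72.]
65 30 0 0.06 0.06 0.0 [ -83.    8.  -53. -100.  -55.   58.]
65 30 0 0.06 0.1 0.0 [-76.  -5. -49. -93. -49.  38.]
65 30 0 0.08 0.14 0.0 [-68. -16. -46. -84. -43.  17.]
65 30 0.06 0.04 0.03 0.0 [ -77.   22.  -59. -118.  -61.   82.]
65 30 0.06 0.06 0.06 0.0 [ -74.    8.  -57. -112.  -53.   64.]
65 30 0.06 0.06 0.1 0.0 [ -64.   -6.  -51. -104.  -41.   40.]
65 30 0.06 0.08 0.14 0.0 [-48. -18. -47. -90. -26.  14.]
```

```bash
cat > plan1.py <<'E'
from ik import *
F=np.diag([-1,-1,1.])
def W(L,daz,d,h,y,g):
    s["joints"]=g; P,Rg=tp(L,daz,d,h,y); q,c=ik(P,Rg@F,6); print(round(c,5)); return q
sj=s["joints"]
q0=np.array([-3.587,-12.05,-61.2,69.25,-29.94,-15.16]); B1=W(60,28,.07,.12,0,[-49,-12,-44,-74,-25,0]);B2=W(55,15,.06,.06,0,[-58,-8,-50,-104,-20,29]);A1=W(45,0,.035,.012,0,[-64,2,-55,-141,-16,62])
s["joints"]=sj
def f(t):
    if t<.6: u=t/.6; q=q0+u*(B1-q0); b=np.sin(np.pi*u); q[4]-=20*b; q[2]+=36*b; return q
    return B1+(t-.6)/.2*(B2-B1) if t<.8 else B2+(t-.8)/.2*(A1-B2)
E
cat > run1.py <<'E'
from plan1 import *
import sys
ts=steps(f,float(sys.argv[1])); print(len(ts)); show(f,ts)
if 1:
  for u in ts[::1]:
    if u<.5: continue
    X,R=fk(f(u),kk);M=(R*C).as_matrix(); print(round(u,3),"corners",[rel(X-.0375*M[:,0]+sg*.095*M[:,1]).round(3).tolist() for sg in(1,-1)])
print(np.round(ts,4).tolist())
E
python3 run1.py 0
```

```text
0.0
0.0
0.0
28
[[43, 17, -9], [-0.024, 0.02, 0.139]] [ -6 -12 -56  64 -32 -14] [-0.06  0.05  0.29] [-0.25  0.06  0.52]
[[80, 36, -18], [-0.043, 0.031, 0.278]] [ -8 -12 -51  58 -35 -13] [-0.03  0.03  0.32] [-0.23  0.05  0.55]
[[112, 56, -29], [-0.055, 0.034, 0.42]] [-10 -12 -46  52 -37 -12] [-0.02  0.01  0.35] [-0.22  0.03  0.58]
[[138, 77, -41], [-0.06, 0.026, 0.561]] [-12 -13 -41  45 -40 -11] [-0.   -0.01  0.38] [-0.2   0.01  0.61]
[[157, 97, -53], [-0.055, 0.009, 0.701]] [-14 -13 -36  39 -42 -10] [ 0.   -0.03  0.4 ] [-0.19 -0.01  0.64]
[[171, 115, -64], [-0.04, -0.02, 0.839]] [-17 -13 -32  32 -44  -9] [ 0.   -0.05  0.41] [-0.18 -0.03  0.66]
[[179, 130, -74], [-0.013, -0.061, 0.973]] [-19 -13 -27  24 -46  -8] [ 0.   -0.06  0.42] [-0.18 -0.06  0.67]
[[181, 139, -81], [0.024, -0.111, 1.099]] [-22 -13 -23  17 -48  -7] [-0.   -0.06  0.43] [-0.18 -0.08  0.68]
[[178, 144, -85], [0.072, -0.17, 1.219]] [-25 -13 -20   9 -49  -6] [-0.01 -0.06  0.43] [-0.18 -0.1   0.68]
[[170, 144, -87], [0.129, -0.236, 1.333]] [-28 -14 -18   0 -50  -4] [-0.02 -0.06  0.43] [-0.18 -0.12  0.68]
[[158, 141, -85],
[... 2021 characters left out ...]
ers [[-0.217, 0.064, 0.288], [-0.111, -0.093, 0.301]]
0.616 corners [[-0.219, 0.069, 0.269], [-0.133, -0.101, 0.269]]
0.711 corners [[-0.203, 0.079, 0.243], [-0.135, -0.099, 0.242]]
0.804 corners [[-0.188, 0.085, 0.216], [-0.14, -0.099, 0.216]]
0.863 corners [[-0.171, 0.094, 0.204], [-0.137, -0.093, 0.202]]
0.922 corners [[-0.152, 0.098, 0.191], [-0.133, -0.091, 0.19]]
0.982 corners [[-0.132, 0.097, 0.177], [-0.128, -0.093, 0.177]]
1.0 corners [[-0.126, 0.095, 0.173], [-0.126, -0.095, 0.173]]
[0.0, 0.023, 0.0465, 0.071, 0.0965, 0.123, 0.151, 0.1805, 0.211, 0.243, 0.276, 0.3095, 0.3435, 0.377, 0.41, 0.4415, 0.4715, 0.5, 0.5275, 0.5535, 0.5785, 0.6165, 0.711, 0.8035, 0.863, 0.9225, 0.982, 1.0]
```

```bash
python3 -m pendant '[[[43,17,-9],[-0.024,0.02,0.139]],[[80,36,-18],[-0.043,0.031,0.278]],[[112,56,-29],[-0.055,0.034,0.42]],[[138,77,-41],[-0.06,0.026,0.561]],[[157,97,-53],[-0.055,0.009,0.701]],[[171,115,-64],[-0.04,-0.02,0.839]],[[179,130,-74],[-0.013,-0.061,0.973]],[[181,139,-81],[0.024,-0.111,1.099]],[[178,144,-85],[0.072,-0.17,1.219]],[[170,144,-87],[0.129,-0.236,1.333]]]'
python3 -c "
from ik import *
print(s['joints'])"; python3 run1.py 0.276 | grep -v corners
```

```text
time_s: 4.8
tcp_pos: [0.3038, -0.3375, 0.4869]
ee_rot: [[-0.516, -0.68, 0.52], [-0.855, 0.441, -0.271], [-0.045, -0.585, -0.81]]
wrist_force: [-0.4, 0.0, -0.5]
gripper_width: 0.006
gripper_force: 0.0
[-27.34329785 -13.80803196 -18.02092486   0.15479813 -49.84164159
  -4.64536017]
0.0
0.0
0.0
18
[[-2, 11, 5], [0.017, -0.077, 0.109]] [-31 -14 -17  -8 -50  -3] [-0.02 -0.05  0.42] [-0.19 -0.14  0.66]
[[-11, 25, 13], [0.037, -0.16, 0.221]] [-33 -14 -17 -16 -49  -2] [-0.03 -0.04  0.41] [-0.2  -0.15  0.64]
[[-20, 41, 25], [0.057, -0.237, 0.335]] [-36 -14 -18 -25 -48  -1] [-0.04 -0.02  0.39] [-0.21 -0.16  0.61]
[[-30, 61, 39], [0.078, -0.305, 0.456]] [-39 -14 -20 -33 -47   1] [-0.05 -0.01  0.37] [-0.22 -0.17  0.58]
[[-38, 83, 55], [0.1, -0.36, 0.583]] [-42 -15 -23 -41 -45   2] [-0.06 -0.    0.35] [-0.24 -0.17  0.54]
[[-46, 108, 70], [0.123, -0.4, 0.715]] [-45 -15 -26 -48 -42   3] [-0.07  0.    0.33] [-0.25 -0.17  0.51]
[[-53, 133, 85], [0.147, -0.425, 0.851]] [-47 -15 -30 -55 -40   4] [-0.08  0.01  0.3 ] [-0.28 -0.16  0.47]
[[-59, 160, 99], [0.172, -0.436, 0.989]] [-49 -15 -34 -62 -37   5] [
[... 470 characters left out ...]
[-81, 264, 184], [0.319, -0.21, 1.56]] [ -58   -8  -50 -104  -20   29] [-0.13  0.    0.15] [-0.37 -0.06  0.32]
[[-88, 263, 201], [0.334, -0.146, 1.623]] [ -60   -5  -52 -115  -19   39] [-0.12  0.01  0.13] [-0.36 -0.04  0.32]
[[-89, 261, 217], [0.339, -0.068, 1.687]] [ -61   -1  -53 -126  -18   48] [-0.11  0.01  0.12] [-0.35 -0.02  0.31]
[[-85, 260, 232], [0.334, 0.024, 1.749]] [ -63    2  -55 -137  -16   58] [-0.11  0.    0.1 ] [-0.33 -0.    0.31]
[[-82, 260, 238], [0.328, 0.061, 1.772]] [ -63    3  -55 -141  -16   62] [-0.1 -0.   0.1] [-0.32 -0.    0.31]
[0.276, 0.3093, 0.343, 0.3763, 0.4089, 0.4403, 0.4704, 0.499, 0.5261, 0.5522, 0.5772, 0.6087, 0.7032, 0.7976, 0.8581, 0.9178, 0.9776, 1.0]
```

```bash
python3 -m pendant '[[[-2,11,5],[0.017,-0.077,0.109]],[[-11,25,13],[0.037,-0.16,0.221]],[[-20,41,25],[0.057,-0.237,0.335]],[[-30,61,39],[0.078,-0.305,0.456]],[[-38,83,55],[0.1,-0.36,0.583]],[[-46,108,70],[0.123,-0.4,0.715]],[[-53,133,85],[0.147,-0.425,0.851]],[[-59,160,99],[0.172,-0.436,0.989]],[[-65,188,112],[0.196,-0.433,1.128]],[[-70,216,123],[0.221,-0.418,1.267]]]'
python3 -c "
from ik import *
print(s['joints'])"; python3 run1.py 0.5772 | grep -v corners
```

```text
time_s: 5.8
tcp_pos: [0.2549, -0.2161, 0.2617]
ee_rot: [[-0.502, 0.261, 0.825], [0.07, 0.962, -0.262], [-0.862, -0.074, -0.501]]
wrist_force: [0.5, -0.1, -0.1]
gripper_width: 0.005
gripper_force: 0.0
[-53.96402438 -15.45550914 -41.70547694 -74.64503344 -32.10624095
   7.16382376]
0.0
0.0
0.0
8
[[24, 13, 2], [0.063, 0.002, 0.123]] [-56 -15 -45 -82 -29   9] [-0.14  0.    0.2 ] [-0.38 -0.12  0.36]
[[42, 18, 23], [0.15, 0.03, 0.181]] [-57 -11 -48 -93 -25  19] [-0.13  0.    0.18] [-0.38 -0.09  0.34]
[[62, 22, 39], [0.24, 0.094, 0.24]] [ -58   -8  -50 -104  -20   29] [-0.13  0.    0.15] [-0.37 -0.06  0.32]
[[67, 26, 56], [0.296, 0.131, 0.293]] [ -60   -5  -52 -115  -19   39] [-0.12  0.01  0.13] [-0.36 -0.04  0.32]
[[71, 26, 71], [0.353, 0.181, 0.347]] [ -61   -1  -53 -126  -18   48] [-0.11  0.01  0.12] [-0.35 -0.02  0.31]
[[77, 21, 85], [0.409, 0.245, 0.401]] [ -63    2  -55 -137  -16   58] [-0.11  0.    0.1 ] [-0.33 -0.    0.31]
[[80, 18, 90], [0.429, 0.273, 0.422]] [ -63    3  -55 -141  -16   62] [-0.1 -0.   0.1] [-0.32 -0.    0.31]
[0.5772, 0.6087, 0.7032, 0.7977, 0.8582, 0.9178, 0.9774, 1.0]
```

```bash
python3 -m pendant '[[[24,13,2],[0.063,0.002,0.123]],[[42,18,23],[0.15,0.03,0.181]],[[62,22,39],[0.24,0.094,0.24]],[[67,26,56],[0.296,0.131,0.293]],[[71,26,71],[0.353,0.181,0.347]],[[77,21,85],[0.409,0.245,0.401]],[[80,18,90],[0.429,0.273,0.422]],[[80,18,90],[0.429,0.273,0.422]]]'
cat > look.py <<'E'
import sys
from ik import *
n=int(sys.argv[1]); bg=np.load("bg.npy")
t0=r.sense()["time_s"]; cams=[cap("top") for _ in range(n)]
rows=np.array([ring(c,p) for c in cams])
nn=notch(rows,bg); T=t0+.05*np.arange(n); print(np.c_[T,nn].round(3).tolist(), "now",r.sense()["time_s"])
a=np.unwrap(nn[:,0]); 
if n>2: print("w",np.polyfit(T-t0,a,1 if n<6 else 2), "fit at t0",t0)
if len(sys.argv)>2: save(sys.argv[2],cv2.resize(cams[-1][0][145:285,280:420],None,fx=4,fy=4,interpolation=cv2.INTER_CUBIC))
s=r.sense(); P=np.array(s["tcp_pos"]);R0=np.array(s["ee_rot"]); tip=P+.07*R0[:,2]
print("tcp",rel(P).round(4),"tipc",rel(tip).round(4),"low",rel(tip+.0095*R0[:,0]).round(4),"z",R0[:,2].round(3),"F",np.round(s["wrist_force"],2))
E
python3 look.py 8 a2
```

```text
time_s: 6.6
tcp_pos: [0.2941, -0.2183, 0.1467]
ee_rot: [[-0.463, 0.756, 0.462], [0.534, 0.654, -0.536], [-0.707, -0.001, -0.707]]
wrist_force: [-0.4, -0.2, 0.6]
gripper_width: 0.005
gripper_force: 0.0
[[6.6, 1.35, 20.248], [6.65, 1.51, 19.598], [6.7, 1.666, 19.823], [6.75, 1.822, 20.349], [6.8, 1.974, 20.743], [6.85, 2.123, 20.44], [6.9, 2.276, 21.38], [6.95, 2.426, 21.369]] now 7.0
w [-0.31596219  3.17684244  1.35125891] fit at t0 6.6
tcp [-0.1514 -0.      0.1478] tipc [-0.1018  0.      0.0984] low [-0.1085 -0.      0.0917] z [ 0.463 -0.538 -0.704] F [-1.1   0.39 -0.42]
```

View pics/a2.png

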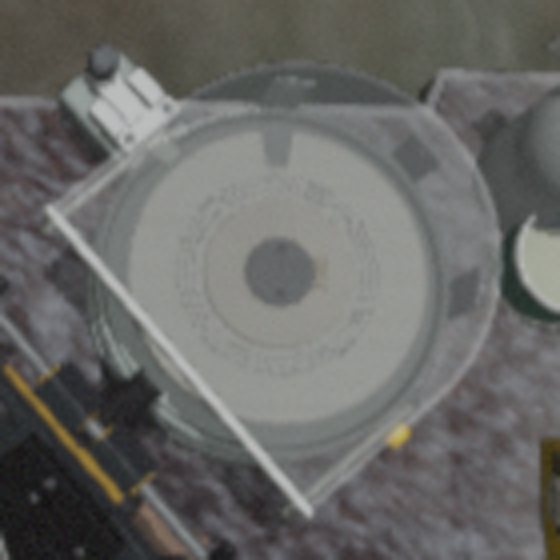

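The top crop shows the gripper square in front of the hood strip, with the notch at about (278,150) and clear of it. The platen is turning at 3.1 rad/s. I'll slide in under the strip and hover 5 mm above the rim.

```bash
python3 -m pendant '[[[-9,0,15],[0,0,0]],[[-17.5,0,30],[0,0,0]],[[-17.5,0,30],[0,0,0]]]' | grep -v grip
python3 -m pendant '[[[1.4,0,1.4],[0,0,0]],[[1.4,0,1.4],[0,0,0]]]' | grep -E "force|time"
python3 look.py 4; python3 -m pendant '[[[0.7,0,0.7],[0,0,0]],[[0.7,0,0.7],[0,0,0]]]'| grep -E "force|time"; python3 look.py 3
```

```text
time_s: 7.3
tcp_pos: [0.3164, -0.2451, 0.1384]
ee_rot: [[-0.462, 0.757, 0.462], [0.533, 0.653, -0.537], [-0.709, -0.002, -0.705]]
wrist_force: [-0.2, 0.2, -0.1]
time_s: 7.5
wrist_force: [-0.4, -1.0, -0.3]
gripper_force: 0.0
[[7.5, 4.691, 43.397], [7.55, 4.691, 42.798], [7.6, 4.68, 42.777], [7.65, 4.675, 43.113]] now 7.7
w [-0.1230565   4.69338499] fit at t0 7.5
tcp [-0.1181 -0.      0.1368] tipc [-0.0685 -0.      0.0875] low [-0.0752 -0.0001  0.0807] z [ 0.463 -0.537 -0.705] F [-0.34 -0.28  0.13]
time_s: 7.9
wrist_force: [-0.0, 0.1, 0.1]
gripper_force: 0.0
[[7.9, 4.685, 43.474], [7.95, 4.693, 43.38], [8.0, 4.686, 43.448]] now 8.05
w [0.00730947 4.68733811] fit at t0 7.9
tcp [-1.178e-01 -1.000e-04  1.356e-01] tipc [-0.0682 -0.0001  0.0862] low [-0.0749 -0.0001  0.0795] z [ 0.462 -0.537 -0.706] F [0.14 0.15 0.32]
```

```bash
sed -i 's|^nn=notch|rows[:,225:316]=bg[225:316]; nn=notch|' look.py; python3 look.py 10
```

```text
[[8.05, 5.76, 24.467], [8.1, 5.913, 23.023], [8.15, 6.069, 23.118], [8.2, 6.218, 22.767], [8.25, 0.085, 22.661], [8.3, 0.239, 22.538], [8.35, 0.385, 21.668], [8.4, 0.534, 21.692], [8.45, 0.683, 21.183], [8.5, 0.828, 21.105]] now 8.55
w [-0.18278322  3.08625388  5.75993704] fit at t0 8.05
tcp [-1.178e-01 -1.000e-04  1.356e-01] tipc [-0.0682 -0.0001  0.0862] low [-0.0749 -0.0002  0.0795] z [ 0.462 -0.537 -0.705] F [0.02 0.08 0.29]
```

```bash
for i in 1 2; do python3 -m pendant '[[[0.35,0,0.35],[0,0,0]]]'| grep -E "wrist|time"; done; python3 look.py 4;  python3 -m pendant '[[[0.35,0,0.35],[0,0,0]]]'| grep -E "wrist|time"; python3 look.py 4
```

```text
time_s: 8.65
wrist_force: [-0.3, -0.3, -0.1]
time_s: 8.75
wrist_force: [-0.7, -0.2, 1.8]
[[8.75, 1.521, 20.941], [8.8, 1.613, 21.143], [8.85, 1.671, 21.369], [8.9, 1.701, 20.952]] now 8.95
w [1.19311668 1.53709964] fit at t0 8.75
tcp [-0.1175 -0.0002  0.1347] tipc [-0.0679 -0.0002  0.0854] low [-0.0746 -0.0003  0.0787] z [ 0.462 -0.538 -0.705] F [-0.45 -1.25  0.9 ]
time_s: 9.05
wrist_force: [-0.5, -0.1, 2.6]
[[9.05, 1.701, 21.076], [9.1, 1.7, 21.296], [9.15, 1.701, 20.811], [9.2, 1.701, 21.054]] now 9.25
w [-1.51747106e-03  1.70094564e+00] fit at t0 9.05
tcp [-1.175e-01 -1.000e-04  1.344e-01] tipc [-0.0678 -0.0001  0.0851] low [-0.0745 -0.0001  0.0783] z [ 0.463 -0.538 -0.705] F [ 0.23 -0.09  2.66]
```

The platen has stopped at 1.70 rad with about 2.6 N on the rim, so 1.44 rad are left to go (counter-clockwise). I'll turn it round in two light strokes along −y of the lap.

```bash
python3 -m pendant '[[[-2,0,-2],[0,0,0]],[[-2,14,-2],[0,0,0]],[[-2,28,-2],[0,0,0]],[[-2,28,-2],[0,0,0]],[[-0.7,28,-0.7],[0,0,0]],[[0,28,0],[0,0,0]],[[0,28,0],[0,0,0]]]'| grep -E "wrist|time"; python3 look.py 2
python3 -m pendant '[[[0,-2,0],[0,0,0]],[[0,-6,0],[0,0,0]],[[0,-12,0],[0,0,0]],[[0,-19,0],[0,0,0]],[[0,-26,0],[0,0,0]]]'| grep -E "wrist|time"; python3 look.py 2
```

```text
time_s: 9.95
wrist_force: [-1.2, 2.6, 4.8]
[[9.95, 1.698, 21.737], [10.0, 1.698, 21.609]] now 10.05
tcp [-0.118   0.0277  0.1341] tipc [-0.0684  0.0278  0.0847] low [-0.0751  0.0277  0.078 ] z [ 0.462 -0.537 -0.705] F [-0.64  2.27  4.29]
time_s: 10.55
wrist_force: [-3.7, 5.1, 8.0]
[[10.55, 2.016, 21.506], [10.6, 2.043, 21.641]] now 10.65
tcp [-0.1174  0.0011  0.1346] tipc [-0.0677  0.0011  0.0853] low [-0.0744  0.001   0.0786] z [ 0.462 -0.539 -0.704] F [-0.57  0.92  1.74]
```

```bash
python3 -m pendant '[[[0,-3,0],[0,0,0]],[[0,-8,0],[0,0,0]],[[0,-14,0],[0,0,0]],[[0,-20,0],[0,0,0]],[[0,-25,0],[0,0,0]],[[0,-28,0],[0,0,0]],[[0,-28,0],[0,0,0]]]'| grep -E "wrist|time"; python3 look.py 2
python3 -m pendant '[[[-2,0,-2],[0,0,0]],[[-2,14,-2],[0,0,0]],[[-2,34,-2],[0,0,0]],[[-2,56,-2],[0,0,0]],[[-2,56,-2],[0,0,0]],[[-0.8,56,-0.8],[0,0,0]],[[0,56,0],[0,0,0]],[[0,56,0],[0,0,0]]]'| grep -E "wrist|time"; python3 look.py 2
```

```text
time_s: 11.35
wrist_force: [1.4, 0.3, 0.9]
[[11.35, 2.396, 21.578], [11.4, 2.394, 22.081]] now 11.45
tcp [-0.1173 -0.0261  0.1344] tipc [-0.0676 -0.0261  0.0851] low [-0.0743 -0.0261  0.0783] z [ 0.463 -0.538 -0.705] F [ 0.04 -1.44  1.92]
time_s: 12.25
wrist_force: [-2.0, 2.9, 4.0]
[[12.25, 2.352, 22.613], [12.3, 2.353, 22.776]] now 12.35
tcp [-0.118   0.0297  0.1341] tipc [-0.0684  0.0297  0.0847] low [-0.0751  0.0296  0.078 ] z [ 0.462 -0.537 -0.705] F [-2.07  2.67  3.02]
```

```bash
python3 -m pendant '[[[0,-2,0],[0,0,0]],[[0,-7,0],[0,0,0]],[[0,-13,0],[0,0,0]],[[0,-20,0],[0,0,0]],[[0,-27,0],[0,0,0]],[[0,-34,0],[0,0,0]],[[0,-41,0],[0,0,0]],[[0,-48,0],[0,0,0]],[[0,-53,0],[0,0,0]],[[0,-56,0],[0,0,0]]]'| grep -E "wrist|time"; python3 look.py 2
python3 -m pendant '[[[0,0,0],[0,0,0]],[[-1,0,-1],[0,0,0]],[[-3,0,-3],[0,0,0]]]'| grep -E "wrist|time"; python3 look.py 2
```

```text
time_s: 13.35
wrist_force: [0.3, -0.5, 0.8]
[[13.35, 3.087, 22.63], [13.4, 3.098, 22.496]] now 13.45
tcp [-0.1169 -0.0267  0.1346] tipc [-0.0672 -0.0268  0.0853] low [-0.0739 -0.0268  0.0786] z [ 0.462 -0.539 -0.704] F [-0.49 -0.82  1.16]
time_s: 13.75
wrist_force: [0.4, 0.9, -0.5]
[[13.75, 3.077, 22.18], [13.8, 3.076, 22.279]] now 13.85
tcp [-0.1178 -0.0259  0.1386] tipc [-0.0682 -0.0259  0.0893] low [-0.0749 -0.0259  0.0825] z [ 0.463 -0.537 -0.705] F [-0.14 -0.18 -0.17]
```

```bash
python3 -m pendant '[[[0,14,0],[0,0,0]],[[0,28,0],[0,0,0]],[[0,28,0],[0,0,0]],[[2,28,2],[0,0,0]],[[2.7,28,2.7],[0,0,0]],[[2.7,28,2.7],[0,0,0]],[[2.7,26,2.7],[0,0,0]],[[2.7,24,2.7],[0,0,0]],[[2.7,22,2.7],[0,0,0]],[[2.7,22,2.7],[0,0,0]]]'| grep -E "wrist|time"; python3 look.py 2
python3 -m pendant '[[[-0.7,0,-0.7],[0,0,0]],[[-2.8,0,-2.8],[0,0,0]],[[-2.8,0,-2.8],[0,0,0]]]'| grep -E "wrist|time"; python3 look.py 3 a3
```

```text
time_s: 14.85
wrist_force: [0.5, 0.6, 0.8]
[[14.85, 3.159, 23.91], [14.9, 3.157, 23.438]] now 14.95
tcp [-0.1175 -0.0043  0.1347] tipc [-0.0678 -0.0043  0.0854] low [-0.0745 -0.0043  0.0786] z [ 0.462 -0.538 -0.705] F [ 0.04 -1.79  1.77]
time_s: 15.25
wrist_force: [-0.5, -0.3, 0.3]
[[15.25, 3.153, 23.544], [15.3, 3.154, 23.806], [15.35, 3.155, 23.399]] now 15.4
w [0.02680545 3.15275438] fit at t0 15.25
tcp [-0.118  -0.004   0.1383] tipc [-0.0685 -0.004   0.0889] low [-0.0752 -0.004   0.0822] z [ 0.462 -0.537 -0.706] F [-0.15 -0.6  -0.78]
```

View pics/a3.png

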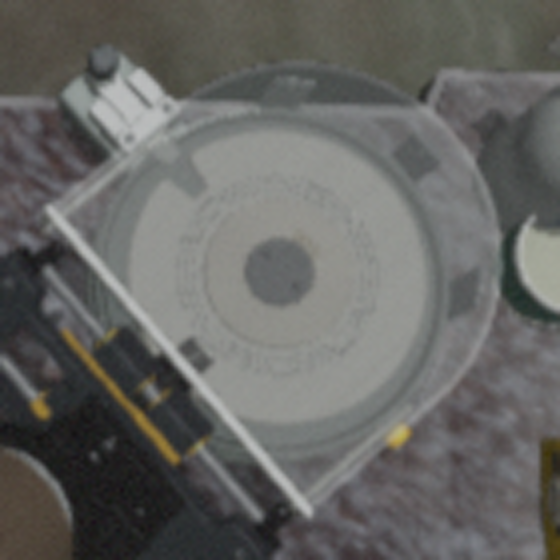

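The crop shows the notch at about (187,168), pointing at the lock bolt, with the fingers lifted clear. It stands still at 3.154 rad, about 1 mm off. Next I'll retract and plan the move to the knob.

```bash
cat > plan2.py <<'E'
from ik import *
fw=np.array([np.cos(p[2]),np.sin(p[2]),0]);yl=np.array([-fw[1],fw[0],0]);k=np.array([0,0,1.])
def down(sg,tilt=0):
    # z down, tilted so that fingers point toward -y lap by tilt
    z=np.cos(tilt)*-k-np.sin(tilt)*yl; y=sg*fw; x=np.cross(y,z); return np.c_[x,y,z]
E
python3 - <<'E'
from plan2 import *
import ik as I
P=L2W([[0,.1735,.161]],p)[0]
for sg in(1,-1):
  for tilt in(0,.2):
    Rg=down(sg,tilt)
    for g in ([-49,-12,-44,-74,-25,0],[-28,-14,-18,0,-50,-5]):
      s["joints"]=g; q,c=ik(P+[0,0,.1],Rg,8); q2,c2=ik(P,Rg,8); print(sg,tilt,round(c,4),q.round(0),round(c2,4),q2.round(0))
print(r.sense()["joints"].round(1))
E
```

```text
1 0 0.0 [ -6.  18. -10.   0. -62. 137.] 0.0 [ -6.  24. -17.   0. -49. 137.]
1 0 0.0 [ -6.  18. -10.   0. -62. 137.] 0.0 [ -6.  24. -17.   0. -49. 137.]
1 0.2 0.0 [ -3.  20. -11.   9. -67. 130.] 0.0 [ -3.  26. -18.  10. -54. 128.]
1 0.2 0.0 [ -3.  20. -11.   9. -67. 130.] 0.0 [ -3.  26. -18.  10. -54. 128.]
-1 0 0.0 [ -6.  18. -10.  -0. -62. -43.] 0.0 [ -6.  24. -17.   0. -49. -43.]
-1 0 0.0 [ -6.  18. -10.   0. -62. -43.] 0.0 [ -6.  24. -17.   0. -49. -43.]
-1 0.2 0.0 [ -3.  20. -11.   9. -67. -50.] 0.0 [ -3.  26. -18.  10. -54. -52.]
-1 0.2 0.0 [ -3.  20. -11.   9. -67. -50.] 0.0 [ -3.  26. -18.  10. -54. -52.]
[ -64.5    7.8  -54.3 -145.8  -19.3   68.4]
```

```bash
cat >> plan2.py <<'E'
F=np.diag([-1,-1,1.])
def W(P,Rg,g):
    sj=s["joints"]; s["joints"]=g; q,c=ik(P,Rg,6); s["joints"]=sj
    if c>1e-4: print("BAD",c)
    return q
A1=W(*(lambda a:(a[0],a[1]@F))(tp(45,0,.035,.01)),[-64,2,-55,-141,-16,62])
B2=W(*(lambda a:(a[0],a[1]@F))(tp(55,15,.06,.06)),[-58,-8,-50,-104,-20,29])
B1=W(*(lambda a:(a[0],a[1]@F))(tp(60,28,.07,.12)),[-49,-12,-44,-74,-25,0])
G=W(L2W([[0,.185,.25]],p)[0],down(1),[-6,18,-10,0,-62,137])
qs=np.array([-64.5,7.8,-54.3,-145.8,-19.3,68.4])
K=[qs,A1,B2,B1,G]
def f(t):
    v=min(t*4,3.99999) ; i=int(v); u=v-i if t<1 else 1; q=K[i]+u*(K[i+1]-K[i])
    if i==3: b=np.sin(np.pi*u); q[1]-=22*b; q[2]+=18*b
    return q
E
cat > run2.py <<'E'
from plan2 import *
import sys
ts=steps(f,float(sys.argv[1])); print(len(ts)); show(f,ts); print(np.round(ts,4).tolist())
E
python3 run2.py 0
```

```text
37
[[20, 7, -39], [-0.04, -0.042, -0.025]] [ -63    1  -55 -135  -18   57] [-0.11  0.01  0.1 ] [-0.33 -0.01  0.31]
[[19, 6, -55], [-0.101, -0.1, -0.072]] [ -61   -2  -53 -124  -19   47] [-0.12  0.01  0.12] [-0.35 -0.02  0.31]
[[17, 0, -70], [-0.158, -0.144, -0.122]] [ -60   -5  -51 -113  -19   37] [-0.12  0.01  0.13] [-0.37 -0.04  0.32]
[[10, -10, -84], [-0.217, -0.185, -0.174]] [ -58   -8  -50 -102  -21   27] [-0.13  0.    0.15] [-0.37 -0.07  0.32]
[[-6, -14, -105], [-0.311, -0.237, -0.233]] [-57 -12 -47 -91 -26  17] [-0.13  0.    0.18] [-0.38 -0.1   0.34]
[[-28, -22, -129], [-0.391, -0.276, -0.341]] [-55 -16 -44 -80 -30   9] [-0.14  0.    0.22] [-0.37 -0.12  0.37]
[[-54, -19, -137], [-0.397, -0.335, -0.474]] [-54 -17 -42 -77 -31  13] [-0.12  0.01  0.24] [-0.36 -0.13  0.38]
[[-80, -16, -146], [-0.398, -0.393, -0.605]] [-53 -18 -39 -75 -32  17] [-0.11  0.01  0.27] [-0.35 -0.13  0.4 ]
[[-104, -13, -157], [-0.394, -0.452, -0.735]] [-51 -19 -37 -73 -33  20] [-0.1   0.02  0.29] [-0.34 -0.13  0.42]
[[-130, -9, -170], [-0.385, -0.514, -0.872]] [-50 -20 -34 -71 -34  24] [-0.09  0.02  0.32] 
[... 2408 characters left out ...]
  0.59]
[[-221, 167, -52], [0.492, 0.665, 1.885]] [-10  10  -9  -7 -58 125] [0.01 0.18 0.26] [-0.03  0.11  0.56]
[[-201, 175, -31], [0.538, 0.644, 1.746]] [ -8  14  -9  -4 -59 129] [0.01 0.18 0.23] [-0.02  0.14  0.54]
[[-180, 183, -11], [0.581, 0.627, 1.603]] [ -7  17 -10  -2 -60 133] [0.   0.18 0.2 ] [-0.01  0.16  0.51]
[[-163, 188, 5], [0.615, 0.617, 1.486]] [ -6  19 -10   0 -60 136] [-0.    0.19  0.18] [0.   0.19 0.49]
[0.0, 0.2965, 0.3685, 0.4405, 0.5205, 0.639, 0.7525, 0.7595, 0.7665, 0.7735, 0.781, 0.7885, 0.796, 0.8035, 0.8115, 0.8195, 0.828, 0.8365, 0.8455, 0.8545, 0.8635, 0.873, 0.8825, 0.892, 0.9015, 0.911, 0.92, 0.929, 0.938, 0.9465, 0.955, 0.963, 0.971, 0.979, 0.9865, 0.994, 1.0]
```

```bash
python3 -m pendant '[[[12,2,-17],[0,0,0]],[[20,7,-39],[-0.04,-0.042,-0.025]],[[19,6,-55],[-0.101,-0.1,-0.072]],[[17,0,-70],[-0.158,-0.144,-0.122]],[[10,-10,-84],[-0.217,-0.185,-0.174]],[[-6,-14,-105],[-0.311,-0.237,-0.233]],[[-28,-22,-129],[-0.391,-0.276,-0.341]],[[-54,-19,-137],[-0.397,-0.335,-0.474]],[[-80,-16,-146],[-0.398,-0.393,-0.605]],[[-104,-13,-157],[-0.394,-0.452,-0.735]]]' | grep -E "time|tcp|wrist"
python3 run2.py .7735; python3 -c "
from ik import *
print(s['joints'])"
```

```text
time_s: 16.4
tcp_pos: [0.2787, -0.2256, 0.3237]
wrist_force: [1.0, 0.5, 0.0]
29
[[-24, -12, -2], [-0.007, -0.031, -0.13]] [-50 -20 -34 -71 -34  24] [-0.09  0.02  0.32] [-0.33 -0.13  0.44]
[[-48, -23, -5], [-0.013, -0.062, -0.266]] [-48 -20 -32 -68 -34  27] [-0.09  0.03  0.35] [-0.32 -0.14  0.46]
[[-72, -34, -10], [-0.016, -0.092, -0.403]] [-47 -21 -29 -66 -35  31] [-0.08  0.04  0.38] [-0.31 -0.14  0.48]
[[-96, -43, -15], [-0.017, -0.12, -0.541]] [-45 -22 -27 -64 -36  35] [-0.08  0.04  0.4 ] [-0.31 -0.14  0.5 ]
[[-119, -52, -20], [-0.017, -0.146, -0.679]] [-44 -22 -25 -61 -37  39] [-0.08  0.05  0.43] [-0.3  -0.14  0.53]
[[-142, -60, -26], [-0.017, -0.17, -0.817]] [-42 -23 -22 -59 -38  43] [-0.08  0.05  0.45] [-0.3  -0.14  0.55]
[[-163, -66, -31], [-0.017, -0.192, -0.956]] [-41 -23 -20 -56 -39  47] [-0.07  0.06  0.47] [-0.29 -0.14  0.57]
[[-182, -72, -35], [-0.018, -0.211, -1.095]] [-39 -23 -18 -53 -40  51] [-0.07  0.06  0.49] [-0.28 -0.14  0.59]
[[-199, -78, -39], [-0.023, -0.228, -1.235]] [-37 -23 -16 -51 -41  56] [-0.07  0.07  0.51] [-0.28 -0.14  0.61]
[[-214, -82, -40], [-0.032, -0
[... 1626 characters left out ...]
1.067, 0.861, 2.608]] [ -9  11  -9  -6 -58 127] [0.01 0.18 0.25] [-0.02  0.12  0.55]
[[-93, 40, 227], [1.096, 0.908, 2.45]] [ -8  15  -9  -4 -59 131] [0.   0.18 0.22] [-0.01  0.15  0.53]
[[-74, 56, 242], [1.118, 0.954, 2.292]] [ -6  18 -10  -1 -60 134] [0.   0.18 0.19] [-0.    0.17  0.5 ]
[[-64, 64, 249], [1.126, 0.978, 2.211]] [ -6  19 -10   0 -60 136] [-0.    0.19  0.18] [0.   0.19 0.49]
[0.7735, 0.7805, 0.7877, 0.7949, 0.8024, 0.81, 0.8178, 0.8258, 0.8341, 0.8426, 0.8513, 0.8602, 0.8694, 0.8787, 0.8881, 0.8975, 0.9068, 0.9159, 0.9248, 0.9335, 0.942, 0.9503, 0.9583, 0.9661, 0.9738, 0.9814, 0.9889, 0.9963, 1.0]
[-51.30038172 -18.76427727 -36.63747417 -72.97379481 -32.97844388
  20.50516455]
```

```bash
python3 -m pendant '[[[-24,-12,-2],[-0.007,-0.031,-0.13]],[[-48,-23,-5],[-0.013,-0.062,-0.266]],[[-72,-34,-10],[-0.016,-0.092,-0.403]],[[-96,-43,-15],[-0.017,-0.12,-0.541]],[[-119,-52,-20],[-0.017,-0.146,-0.679]],[[-142,-60,-26],[-0.017,-0.17,-0.817]],[[-163,-66,-31],[-0.017,-0.192,-0.956]],[[-182,-72,-35],[-0.018,-0.211,-1.095]],[[-199,-78,-39],[-0.023,-0.228,-1.235]],[[-214,-82,-40],[-0.032,-0.242,-1.374]]]' | grep -E "time|tcp|wrist"
python3 run2.py .8513|head -12; python3 -c "
from ik import *
print(s['joints'])"
```

```text
time_s: 17.4
tcp_pos: [0.3373, -0.2288, 0.5484]
wrist_force: [0.3, 0.0, 0.5]
19
[[0, -14, 3], [-0.016, -0.024, -0.137]] [-34 -22 -12 -45 -43  65] [-0.07  0.08  0.54] [-0.26 -0.13  0.64]
[[2, -23, 8], [-0.039, -0.05, -0.272]] [-32 -21 -11 -42 -44  69] [-0.06  0.09  0.54] [-0.25 -0.12  0.66]
[[3, -28, 17], [-0.067, -0.083, -0.406]] [-30 -20  -9 -39 -46  74] [-0.06  0.09  0.54] [-0.24 -0.12  0.67]
[[5, -30, 29], [-0.1, -0.121, -0.537]] [-28 -18  -8 -36 -47  79] [-0.05  0.1   0.54] [-0.22 -0.11  0.68]
[[6, -28, 44], [-0.137, -0.168, -0.664]] [-26 -16  -7 -33 -48  84] [-0.04  0.11  0.52] [-0.21 -0.1   0.68]
[[6, -22, 62], [-0.176, -0.223, -0.787]] [-24 -14  -7 -30 -49  88] [-0.03  0.12  0.51] [-0.19 -0.08  0.68]
[[6, -12, 82], [-0.217, -0.286, -0.905]] [-23 -12  -6 -27 -50  93] [-0.02  0.13  0.49] [-0.17 -0.07  0.68]
[[4, 1, 103], [-0.258, -0.359, -1.019]] [-21  -9  -6 -24 -51  98] [-0.01  0.13  0.47] [-0.15 -0.05  0.67]
[[1, 17, 125], [-0.297, -0.44, -1.128]] [-19  -6  -6 -21 -52 102] [-0.01  0.14  0.44] [-0.12 -0.03  0.66]
[[-3, 35, 148], [-0.335, -0.529, -1.232]] [-17  -4  -7 -19 -53 106] [-0.    0.15  0.41] [-0.1  -0.01  0.65]
[[-9, 56, 170], [-0.369, -0.625, -1.331]] [-16  -1  -7 -16 -54 111] [0.   0.16 0.38] [-0.08  0.02  0.64]
[-36.04430047 -22.4485061  -13.84569301 -48.29333098 -42.6491062
  60.5156509 ]
```

```bash
python3 -m pendant '[[[0,-14,3],[-0.016,-0.024,-0.137]],[[2,-23,8],[-0.039,-0.05,-0.272]],[[3,-28,17],[-0.067,-0.083,-0.406]],[[5,-30,29],[-0.1,-0.121,-0.537]],[[6,-28,44],[-0.137,-0.168,-0.664]],[[6,-22,62],[-0.176,-0.223,-0.787]],[[6,-12,82],[-0.217,-0.286,-0.905]],[[4,1,103],[-0.258,-0.359,-1.019]],[[1,17,125],[-0.297,-0.44,-1.128]],[[-3,35,148],[-0.335,-0.529,-1.232]]]' | grep -E "time|tcp|wrist"
python3 run2.py .942; python3 -c "
from ik import *
print(s['joints'])"
```

```text
time_s: 18.4
tcp_pos: [0.465, -0.2392, 0.4641]
wrist_force: [0.2, -0.3, 0.8]
9
[[-5, 2, 29], [-0.008, -0.085, -0.113]] [-16  -1  -7 -16 -54 111] [0.   0.16 0.38] [-0.08  0.02  0.64]
[[-12, 3, 59], [-0.008, -0.172, -0.222]] [-14   2  -7 -13 -55 115] [0.01 0.17 0.35] [-0.07  0.04  0.62]
[[-21, 4, 88], [-0.001, -0.262, -0.329]] [-12   5  -8 -11 -56 119] [0.01 0.17 0.32] [-0.05  0.07  0.6 ]
[[-32, 5, 118], [0.012, -0.352, -0.436]] [-11   8  -8  -8 -57 123] [0.01 0.18 0.29] [-0.04  0.09  0.58]
[[-43, 5, 146], [0.031, -0.442, -0.541]] [ -9  11  -9  -6 -58 127] [0.01 0.18 0.25] [-0.02  0.12  0.55]
[[-56, 4, 173], [0.055, -0.531, -0.646]] [ -8  14  -9  -4 -59 130] [0.01 0.18 0.22] [-0.01  0.14  0.53]
[[-69, 4, 198], [0.085, -0.621, -0.75]] [ -6  17 -10  -1 -60 134] [0.   0.18 0.2 ] [-0.    0.17  0.5 ]
[[-77, 3, 213], [0.104, -0.672, -0.809]] [ -6  19 -10   0 -60 136] [-0.    0.19  0.18] [0.   0.19 0.49]
[0.942, 0.9502, 0.9582, 0.966, 0.9736, 0.9811, 0.9885, 0.9958, 1.0]
[-17.3759009   -3.53840948  -6.46146982 -18.92899596 -53.50817231
 106.60504249]
```

```bash
python3 -m pendant '[[[-5,2,29],[-0.008,-0.085,-0.113]],[[-12,3,59],[-0.008,-0.172,-0.222]],[[-21,4,88],[-0.001,-0.262,-0.329]],[[-32,5,118],[0.012,-0.352,-0.436]],[[-43,5,146],[0.031,-0.442,-0.541]],[[-56,4,173],[0.055,-0.531,-0.646]],[[-69,4,198],[0.085,-0.621,-0.75]],[[-77,3,213],[0.104,-0.672,-0.809]],[[-77,3,213],[0.104,-0.672,-0.809]]]' | grep -E "time|tcp|wrist"
python3 - <<'E'
from plan2 import *
print(goal(L2W([[0,.180,.162]],p)[0],down(1)), np.array(s["ee_rot"]).T@yl, rel(np.array(s["tcp_pos"])))
f_,K,R,t=cap("scene"); save("s4",cv2.resize(f_[120:260,240:400],None,fx=4,fy=4,interpolation=cv2.INTER_CUBIC))
E
python3 look.py 2
```

```text
time_s: 19.3
tcp_pos: [0.5331, -0.2111, 0.2469]
wrist_force: [-1.1, 0.1, 1.1]
([-5.8, 1.5, 84.9], [-0.007, 0.002, -0.004]) [ 0.99999196 -0.00353743 -0.00188793] [-0.00089017  0.18596458  0.24689143]
[[19.35, 3.156, 32.039], [19.4, 3.156, 31.849]] now 19.45
tcp [0.0007 0.1857 0.2522] tipc [0.0007 0.186  0.1822] low [0.0008 0.1955 0.1822] z [ 0.005  0.002 -1.   ] F [-0.5  -0.45  0.15]
```

View pics/s4.png

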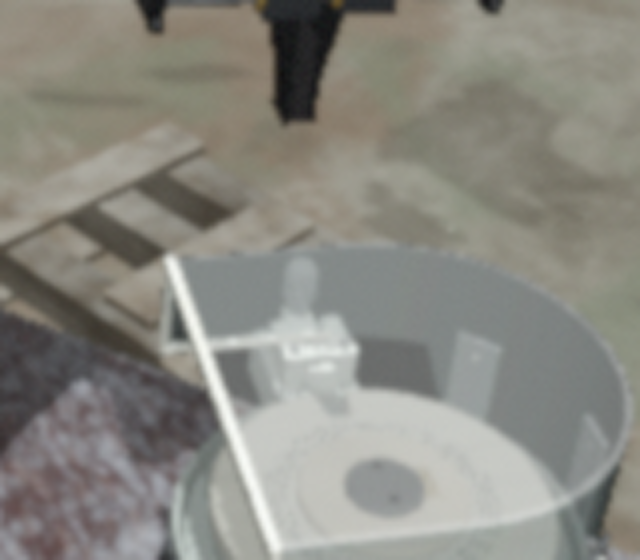

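The crop shows the fingers high above and outside the knob (knob top near (303,265)), with the notch at about (335,400) right under the bolt's nose. The platen still stands at 3.156 rad. I'll go down outside the knob.

```bash
python3 -m pendant '[[[-2,1,40],[0,0,0]],[[-2,1,75],[0,0,0]],[[-2,1,85],[0,0,0]],[[-2,1,90],[0,0,0]],[[-2,1,90],[0,0,0]],[[-2,1,90],[0,0,0]]]' | grep -E "time|tcp|wrist"; python3 look.py 1
python3 -m pendant '[[[-6,0,0],[0,0,0]],[[-12,0,0],[0,0,0]],[[-16,0,0],[0,0,0]],[[-18,0,0],[0,0,0]]]' | grep -E "time|tcp|wrist"; python3 look.py 1
```

```text
time_s: 20.05
tcp_pos: [0.5343, -0.2144, 0.1635]
wrist_force: [0.3, 0.4, -0.3]
[[20.05, 3.156, 33.745]] now 20.1
tcp [0.0023 0.1848 0.1634] tipc [0.0026 0.1852 0.0934] low [0.0026 0.1947 0.0935] z [ 0.007  0.002 -1.   ] F [ 0.54  0.1  -0.38]
time_s: 20.5
tcp_pos: [0.519, -0.2262, 0.1616]
wrist_force: [0.8, -0.2, -0.2]
[[20.5, 3.156, 34.77]] now 20.55
tcp [0.0013 0.1654 0.1615] tipc [0.0013 0.1657 0.0915] low [0.0014 0.1752 0.0915] z [ 0.003  0.002 -1.   ] F [ 0.53 -0.85  0.44]
```

```bash
python3 -m pendant '[[[-2,0,0],[0,0,0]],[[-4,0,0],[0,0,0]],[[-6,0,0],[0,0,0]],[[-8,0,0],[0,0,0]],[[-10,0,0],[0,0,0]]]' | grep -E "time|wrist"; python3 look.py 1
python3 -m pendant '[[[-2,0,0],[0,0,0]],[[-4,0,0],[0,0,0]],[[-6,0,0],[0,0,0]],[[-8,0,0],[0,0,0]]]' | grep -E "time|wrist"; python3 look.py 1
```

```text
time_s: 21.05
wrist_force: [0.6, 0.7, 0.2]
[[21.05, 3.157, 34.686]] now 21.1
tcp [0.0014 0.1559 0.1614] tipc [0.0014 0.1562 0.0914] low [0.0015 0.1657 0.0915] z [ 0.003  0.002 -1.   ] F [1.6  0.92 0.61]
time_s: 21.5
wrist_force: [1.9, 0.6, 1.1]
[[21.5, 3.161, 26.881]] now 21.55
tcp [0.0013 0.1477 0.1614] tipc [0.0013 0.148  0.0914] low [0.0014 0.1575 0.0914] z [ 0.003  0.002 -1.   ] F [0.36 0.45 0.31]
```

```bash
python3 -m pendant '[[[-2,0,0],[0,0,0]],[[-4,0,0],[0,0,0]],[[-5,0,0],[0,0,0]]]' | grep -E "time|wrist"; for i in 1 2 3; do python3 -m pendant '[[[-0.5,0,0],[0,0,0]],[[-1,0,0],[0,0,0]]]' | grep -E "wrist";done; python3 look.py 1
```

```text
time_s: 21.85
wrist_force: [2.0, 0.2, 0.8]
wrist_force: [2.8, 3.7, 0.7]
wrist_force: [3.6, 6.3, 1.5]
wrist_force: [5.4, 8.1, -0.2]
[[22.45, 3.123, 21.996]] now 22.5
tcp [0.0015 0.1421 0.1615] tipc [0.0016 0.1426 0.0915] low [0.0017 0.1521 0.0916] z [ 0.007  0.003 -1.   ] F [ 5.01  7.11 -0.52]
```

```bash
for i in 1 2 3; do python3 -m pendant '[[[-0.5,0,0],[0,0,0]],[[-1,0,0],[0,0,0]]]' | grep -E "wrist|tcp";done; python3 look.py 1
python3 -c "
from ik import *
f,K,R,t=cap('scene'); save('s5',cv2.resize(f[170:270,280:400],None,fx=6,fy=6,interpolation=cv2.INTER_CUBIC)); print(proj(L2W([[0,.124,.109],[0,.146,.109]],p),K,R,t))"
```

```text
tcp_pos: [0.5012, -0.2417, 0.1616]
wrist_force: [6.7, 11.7, 0.9]
tcp_pos: [0.501, -0.2419, 0.1616]
wrist_force: [7.2, 13.0, -0.4]
tcp_pos: [0.5009, -0.242, 0.1617]
wrist_force: [9.1, 14.9, -0.6]
[[23.1, 3.123, 22.105]] now 23.15
tcp [0.0016 0.1414 0.1617] tipc [0.0018 0.1423 0.0917] low [0.0019 0.1518 0.0918] z [ 0.012  0.005 -1.   ] F [ 8.67 14.95 -0.92]
[[318.79214278 191.41660734]
 [315.82841471 185.19068598]]
```

View pics/s5.png

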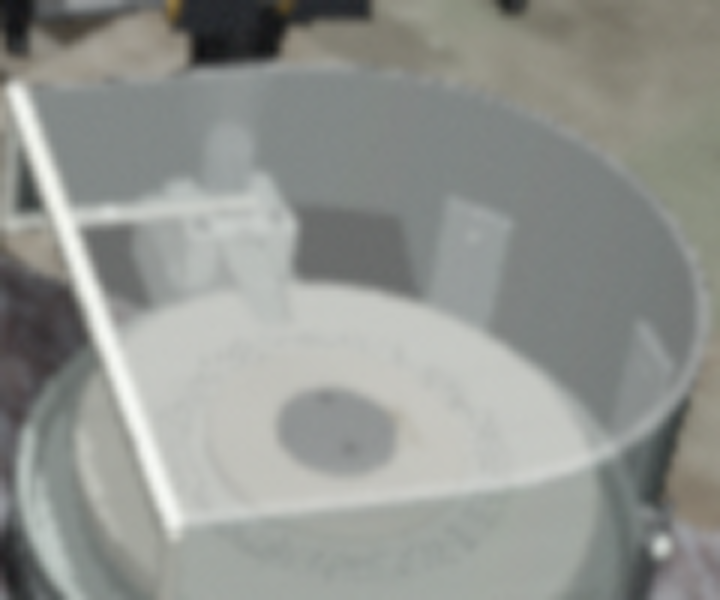

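The crop shows the bolt in the notch and the knob top at pixel (318.7,190.8); the model puts the home position at (318.8,191.4). It sits on its stop. I'll back off, rise and check.

```bash
python3 -m pendant '[[[6,0,0],[0,0,0]],[[15,0,0],[0,0,0]],[[30,0,0],[0,0,0]],[[40,0,0],[0,0,0]],[[40,0,-30],[0,0,0]],[[40,0,-75],[0,0,0]],[[40,0,-100],[0,0,0]],[[40,0,-100],[0,0,0]]]' | grep -E "time|wrist|tcp"; python3 look.py 3
python3 -c "
from ik import *
f,K,R,t=cap('scene'); save('s6',cv2.resize(f[170:270,280:400],None,fx=6,fy=6,interpolation=cv2.INTER_CUBIC))"
```

```text
time_s: 24.0
tcp_pos: [0.5298, -0.2192, 0.2661]
wrist_force: [0.0, 0.9, 0.4]
[[24.0, 3.122, 19.022], [24.05, 3.122, 18.825], [24.1, 3.123, 18.967]] now 24.15
w [0.00765717 3.12166688] fit at t0 24.0
tcp [0.0009 0.1766 0.2605] tipc [0.0008 0.1768 0.1905] low [0.0008 0.1863 0.1905] z [ 0.001  0.003 -1.   ] F [-0.72 -0.69 -0.58]
```

View pics/s6.png

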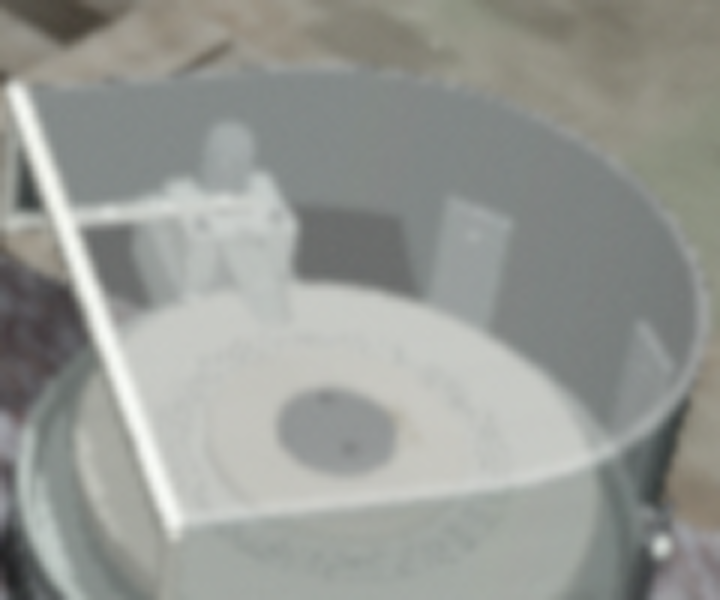

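The picture shows the knob still home, at about (230,125) in the crop, with the bolt in the notch and the arm clear. I'm handing the job in.

```bash
python3 -c "
from station import r
print(r.finish_job())"
```

```text
the job is handed in; nothing more can be done
None
```

I slowed the platen by light touch and stopped it with its notch facing the bolt, pushed the bolt home against its stop with the platen standing still, and handed the job in at about 24 s with the arm clear (no verdict came back).

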